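Zero the hanging scale and load the camping pans

ROBOT

A 6-joint arm with a two-finger parallel gripper is mounted at the origin on the work surface. World frame = base frame: x ahead of the robot, y to its left, z up, the work surface at z = 0. Lengths are in m, angles in rad, forces in N, time in s.
With the tool pointing down it reaches from about 0.325 to 0.775 m from the base axis. Payload 5.5 kg.
Tool frame: the origin (TCP) lies between the finger pads; the fingertips stand tips_ahead ahead of it and the grasp point (between the pads) lies 11 mm behind it (tips_ahead is the distance from the TCP to the fingertips, in m); y points along the fingers, z is the direction in which the jaws open and shut, and the axes are right-handed (so a half turn about y gives the same grasp; the last joint's range is limited). The gripper opens to 88 mm and grips with 3 to 60 N. Pads are 20 mm wide; open, the fingers measure 115 mm over their backs; the gripper's body (75 mm by 178 mm) begins 61 mm behind the grasp point.
Start: joints at [1.265, 0.091, 1.231, -0, 1.82, -0.057], TCP at [0.148, 0.582, 0.231] pointing down, gripper open.
Joint ranges: [-2.87, 2.87], [-0.86, 2.18], [0.17, 2.46], [-1.51, 4.65], [0.06, 2.69], [-2.65, 2.65]. Speed limits (rad/s): [2.57, 2.57, 3.01, 3.14, 3.14, 3.14].

INTERFACE

Orientations are given as a 3x3 rotation matrix whose columns are the frame's x, y, z axes.
In Python, from rig import * gives the robot as it stands.
- The arm moves only by the tool step_arm, never from a script. Its argument "commands" is a list that holds one entry, the list of rows, each a list of 7 numbers: the closure, from -1 (fully open) to 1 (shut), then the shift along the tool's x, y, z in m, then the turn, a rotation vector about the tool's x, y, z in rad. In form: [[[hand, x, y, z, rx, ry, rz], ...]]. A call has 1 to 8 rows; each row is the pose to reach, as a shift and turn from the pose commanded when the call began, along the tool's axes at that moment; what a row does not reach only later rows make up. A row lasts 1/12 s, in which the tool goes at most 41.7 mm and 7.16 degrees, less where a joint would pass 70% of its speed; a pose out of reach is approached as far as the arm can. A call with a gripper value outside its range is refused whole. The fingers move at their own pace and stop on an object; "newtons" is the grip in N (left out, the last holds). Time passes only in rows, so rows that repeat a pose let the fingers close. It gives the time, the measured TCP pose, the force and the opening at its end, in the units of the state.
- read_state(): the state, without advancing time (a new reading comes with each control period).
- read_camera(name): name is "scene" or "top"; returns the picture (384x512x3 uint8, red, green, blue); there is no depth.
- camera_params(name): a dict with "K" (3x3 intrinsics, pixels), "R" (3x3) and "t" (3): a world point X has camera coordinates R X + t. Camera axes: x right, y down, z forward; pixel columns grow to the right and rows downward; lengths in m; the calibration is good to about 2 mm. A picture is of the moment at which its call begins. camera_params takes no time and is no camera call.
- close_job(): hands the job in, once; it reports no verdict.
The state is a dict: "clock": time; "joint_pos": joint angles; "dq": joint speeds; "joint_torque": joint torques, N m; "tcp_pos": TCP position; "tcp_rot": TCP orientation; "wrist_force": force on the tool from outside, world axes, zero at the start; "ft_torque": the same for the moment, N m; "width": finger opening in m.
Only numpy, scipy, OpenCV 4.12 (cv2) and the standard library are available. Lean on these libraries where they do the work, as an engineer would, in place of code of your own. Each camera call takes 0.05 s, during which the arm holds its last target.

TASK

I want to weigh my camping pans as a set: while the scale's hook is still empty, zero the scale by pushing its recessed button right in with the handle end of the teaspoon. Then hang every pan from the rack on the hook by its loop, one by one, largest first, so that they hang freely in order of size with the smallest nearest the tip. Leave the spoon lying on the saucer, and do not shift or tip the bottle, mug, tin or shaker.

Things in the scene. Friction and masses are not known exactly. Their poses are not given: they have to be found in the camera images.
- scale: hanging kitchen scale, fixed: white console 100 deep (x) x 240 wide (y) x 120 high; at its left an aluminium post 50 x 50, top at 265, from which a long steel hook points to the robot. Origin: centre of the underside; x points away from its front, y to the robot's left, z up. Fronts of console and post at x = -50. May stand turned a little
- hook_root (a point): where the hook leaves the post, on the axis of its bar: at (-50, 50, 250) of the scale, axes as the scale's. The hook is a round bar 8 thick that runs 140 level along -x, then turns up at its end
- hook_tip (a point): centre of the upturned end of the hook, at (-152, 0, 14) from hook_root; the tip is rounded, radius 4
- zero_button (a joint): recessed round zero button in the scale's front, to the right of the post: 0 out, 0.006 m fully in; spring, 1 N at the start to 4 N fully in, springs back out
- button_face (a point): centre of the button's front face; at rest at (-42, -80, 70) of the scale. The face (19 across) lies 8 behind the console's front in a square well 22 x 22; it is pushed along the scale's +x. A short dark bar (24 x 8) on the console's top edge marks its y
- rack: wooden rack, fixed, 226 (x) x 130 (y), base 8 thick, with five slots in a row along its x, 44 apart; slots are 21 wide and run along y, their walls 38 high over the shelf. Origin: centre of the underside
- spoon: steel teaspoon lying flat, 159 long along its x: a straight flat-sided handle 8 wide and 7 high from x = -45 to x = +80 and a round bowl at the -x end (38 across, centre x = -60, 8 high). Origin: on the underside, in the handle, the centre of mass lies about 10 towards the bowl. 45 g
- spoon_tail (a point): middle of the end face of the spoon's handle, at (80, 0, 3.5) of the spoon
- saucer: white ceramic saucer, flat on top, 150 across, top 10 above its underside. Origin: centre of the underside; loose, 300 g
- pan_1: aluminium square camping pan, number 1 in size (1 is the largest), standing on edge in a slot of the rack with its loop handle up; may be absent. Body 120 wide (y), 106 high (z), 18 deep (x), mouth towards -x. Origin: middle of its lower edge as it stands. Overall height 166; about 240 g
- loop_1 (a point): centre of pan_1's upright steel loop handle, 141 above the pan's origin: outside 32 wide (y), 50 high (z), 6 deep (x); opening 22 wide, 38 high, open along x. Can be gripped from above across its width, the hook then passing between the fingers. When hanging, its centre lies 15 below the hook's axis
- pan_2: aluminium square camping pan, number 2 in size (1 is the largest), standing on edge in a slot of the rack with its loop handle up; may be absent. Body 104 wide (y), 92 high (z), 18 deep (x), mouth towards -x. Origin: middle of its lower edge as it stands. Overall height 152; about 190 g
- loop_2 (a point): centre of pan_2's upright steel loop handle, 127 above the pan's origin: outside 32 wide (y), 50 high (z), 6 deep (x); opening 22 wide, 38 high, open along x. Can be gripped from above across its width, the hook then passing between the fingers. When hanging, its centre lies 15 below the hook's axis
- pan_3: aluminium square camping pan, number 3 in size (1 is the largest), standing on edge in a slot of the rack with its loop handle up; may be absent. Body 88 wide (y), 78 high (z), 18 deep (x), mouth towards -x. Origin: middle of its lower edge as it stands. Overall height 138; about 150 g
- loop_3 (a point): centre of pan_3's upright steel loop handle, 113 above the pan's origin: outside 32 wide (y), 50 high (z), 6 deep (x); opening 22 wide, 38 high, open along x. Can be gripped from above across its width, the hook then passing between the fingers. When hanging, its centre lies 15 below the hook's axis
- pan_4: aluminium square camping pan, number 4 in size (1 is the largest), standing on edge in a slot of the rack with its loop handle up; may be absent. Body 74 wide (y), 66 high (z), 18 deep (x), mouth towards -x. Origin: middle of its lower edge as it stands. Overall height 126; about 120 g
- loop_4 (a point): centre of pan_4's upright steel loop handle, 101 above the pan's origin: outside 32 wide (y), 50 high (z), 6 deep (x); opening 22 wide, 38 high, open along x. Can be gripped from above across its width, the hook then passing between the fingers. When hanging, its centre lies 15 below the hook's axis
- pan_5: aluminium square camping pan, number 5 in size (1 is the largest), standing on edge in a slot of the rack with its loop handle up; may be absent. Body 60 wide (y), 54 high (z), 18 deep (x), mouth towards -x. Origin: middle of its lower edge as it stands. Overall height 114; about 95 g
- loop_5 (a point): centre of pan_5's upright steel loop handle, 89 above the pan's origin: outside 32 wide (y), 50 high (z), 6 deep (x); opening 22 wide, 38 high, open along x. Can be gripped from above across its width, the hook then passing between the fingers. When hanging, its centre lies 15 below the hook's axis
- bottle: bystander: green glass bottle with cork, 60 across, 200 high, origin under its centre
- mug: bystander: mug, 80 across, 85 high, origin under its centre
- tin: bystander: low steel tin, 68 across, 60 high, origin under its centre
- shaker: bystander: glass shaker, 48 across, 85 high, origin under its centre
Things that resemble listed ones, but are neither listed nor needed, are in the scene too. Of the things shaped like the spoon, the steel one is meant.

How it is judged:
By the outcome, as a careful person would: the job done as asked, in the order asked, and still so for the second after the job is handed in, with the robot touching nothing.
Of pan_1, pan_2, pan_3, pan_4, pan_5 only 3 to 5 are there at a start; the rules pass over those that are not, and their reading is None.
At some moment in a run one of spoon, saucer may be knocked a few centimetres aside while the robot is not near it.
It also fails if it takes over 210 s, if anything falls off the work surface, if the arm or the gripper's body presses on something with over 40 N, if the wrist force passes 120 N, or if a joint passes its speed limit or range.

## Working session

There is one attempt and no reset: what is moved stays moved. The work goes in short steps, Python scripts to look and compute and a tool call to move; the robot and the scene stay as the last step left them, time stands still between calls to the robot, and variables do not carry over. Pictures are saved under pics/ and viewed, and the job is handed in when it is done.

Besides the shell and the picture viewer there is one more tool, called after "Emit:" as a command line: name --argument value ..., lists and objects as JSON in quotes. step_arm: Moves the arm, as the interface text tells. Its arguments: {"type":"object","properties":{"commands":{"type":"array"},"newtons":{"type":"number"}},"required":["commands"]}

```bash
ls; mkdir -p pics; python3 - <<'E'
from rig import *
import cv2,numpy as np
s=read_state(); print({k:np.round(v,4).tolist() for k,v in s.items()})
for n in("scene","top"):
    im=read_camera(n); cv2.imwrite(f"pics/{n}0.png",cv2.resize(im[:,:,::-1],(800,600),interpolation=cv2.INTER_CUBIC)); np.save(f"pics/{n}0.npy",im)
    p=camera_params(n); print(n,np.round(p["K"],2).tolist(),np.round(p["R"],4).tolist(),np.round(p["t"],4).tolist(), "cam",np.round(-np.array(p["R"]).T@p["t"],3))
E
```

```text
pics
{'clock': 0.0, 'joint_pos': [1.2653, 0.0918, 1.2319, 0.0, 1.8198, -0.0567], 'dq': [0.0009, -0.0, -0.0009, 0.0003, -0.0011, 0.0007], 'joint_torque': [0.0026, -44.6439, -40.6453, 0.0699, 0.0292, -0.0002], 'tcp_pos': [0.1477, 0.5813, 0.2295], 'tcp_rot': [[0.9692, -0.0006, 0.2463], [-0.2463, -0.0018, 0.9692], [-0.0001, -1.0, -0.0019]], 'wrist_force': [0.9701, 1.4242, -0.0074], 'ft_torque': [0.0513, -0.0093, 0.0017], 'width': 0.0876}
scene [[367.4, 0.0, 255.27], [0.0, 367.4, 190.06], [0.0, 0.0, 1.0]] [[-0.0791, 0.9968, -0.0068], [0.7866, 0.0582, -0.6147], [-0.6124, -0.0539, -0.7887]] [0.1565, -0.272, 1.3932] cam [ 1.079 -0.065  0.933]
top [[488.75, 0.0, 247.26], [0.0, 488.75, 195.35], [0.0, 0.0, 1.0]] [[-0.0472, -0.9989, 0.0037], [-0.9746, 0.0452, -0.2193], [0.2189, -0.014, -0.9756]] [-0.0869, 0.4912, 1.4631] cam [ 0.154 -0.089  1.536]
```

View pics/scene0.png

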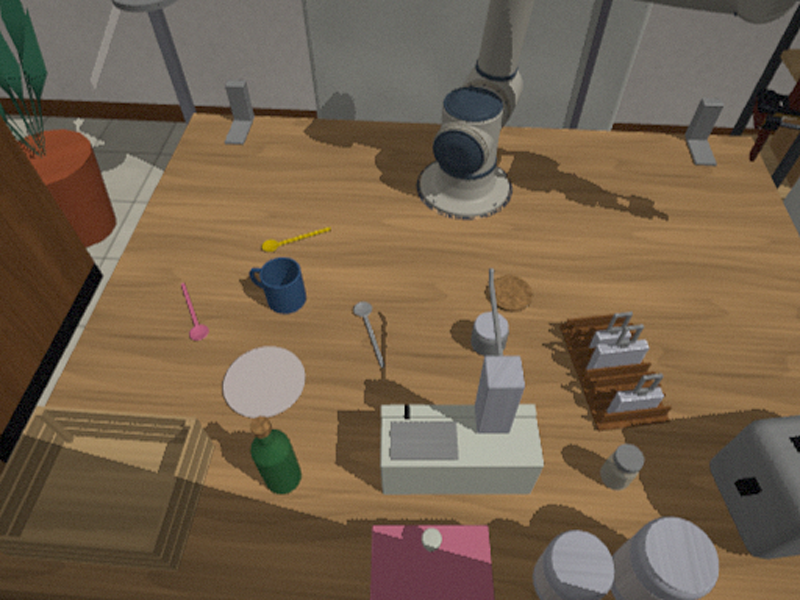

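View pics/top0.png

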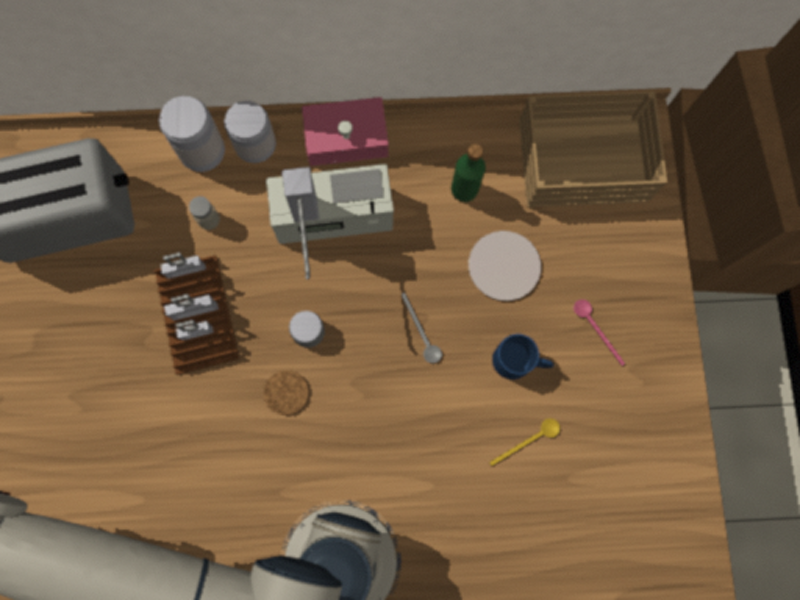

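The views show the steel spoon at top ≈(418,325), with pink (600,330) and yellow (525,443) lookalikes. The rack at (197,315) appears to hold 3 pans, and the scale is at (330,205). I choose the steel spoon by its material and will check it in crops.

```bash
cat > h.py <<'E'
from rig import *
import cv2,numpy as np
def ray(n,u,v):
    p=camera_params(n);K,R,t=[np.array(p[k]) for k in"KRt"]
    return -R.T@t, R.T@np.linalg.solve(K,[u,v,1.])
def onz(n,u,v,z):
    c,d=ray(n,u,v); return c+d*(z-c[2])/d[2]
def proj(n,X):
    p=camera_params(n);q=np.array(p["R"])@np.array(X)+p["t"]; q=np.array(p["K"])@q; return q[:2]/q[2]
def tri(a,b):
    # a=(name,u,v)
    A=np.zeros((3,3));B=np.zeros(3)
    for x in(a,b):
        c,d=ray(*x);d=d/np.linalg.norm(d);P=np.eye(3)-np.outer(d,d);A+=P;B+=P@c
    X=np.linalg.solve(A,B); return X,[np.round(proj(x[0],X)-x[1:],1).tolist() for x in(a,b)]
def crop(im,x0,y0,w,h,k,fn):
    o=cv2.resize(im[y0:y0+h,x0:x0+w,::-1],None,fx=k,fy=k,interpolation=cv2.INTER_CUBIC)
    for i in range(0,w,10):
        cv2.line(o,(i*k,0),(i*k,8 if i%50 else 16),(0,0,255),1)
        if i%20==0: cv2.putText(o,str(x0+i),(i*k+2,20),0,.4,(0,0,255),1)
    for i in range(0,h,10):
        cv2.line(o,(0,i*k),(8,i*k),(0,0,255),1)
        if i%20==0: cv2.putText(o,str(y0+i),(10,i*k+4),0,.4,(0,0,255),1)
    cv2.imwrite(fn,o)
def look(n,x0,y0,w,h,k,fn):
    im=read_camera(n);crop(im,x0,y0,w,h,k,fn);return im
E
python3 - <<'E'
from h import *
t=np.load("pics/top0.npy");s=np.load("pics/scene0.npy")
crop(t,95,155,65,90,6,"pics/c1.png");crop(s,350,190,90,90,6,"pics/c2.png")
crop(t,165,100,100,80,7,"pics/c3.png");crop(s,230,165,130,160,4,"pics/c4.png")
crop(t,245,175,50,65,8,"pics/c5.png");crop(s,220,180,50,70,8,"pics/c6.png")
E
```

```text
(no output)
```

View pics/c1.png

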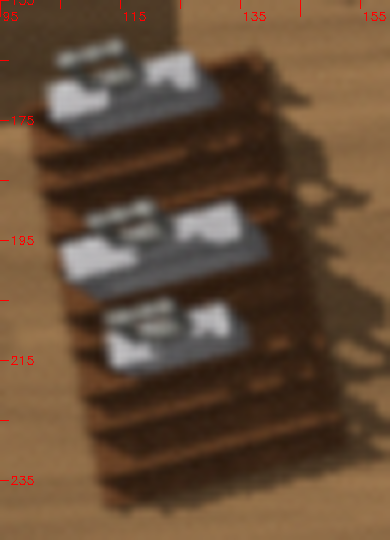

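View pics/c2.png

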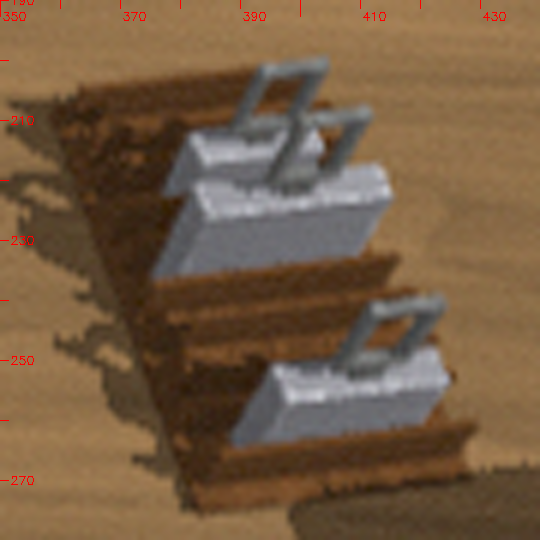

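View pics/c3.png

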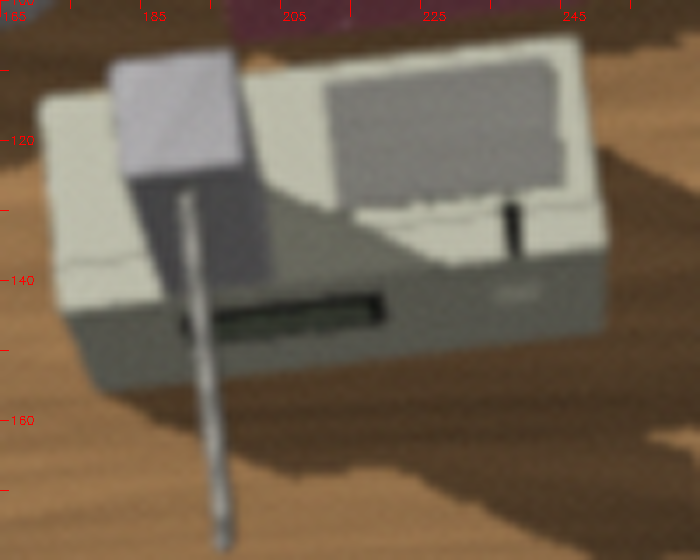

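View pics/c4.png

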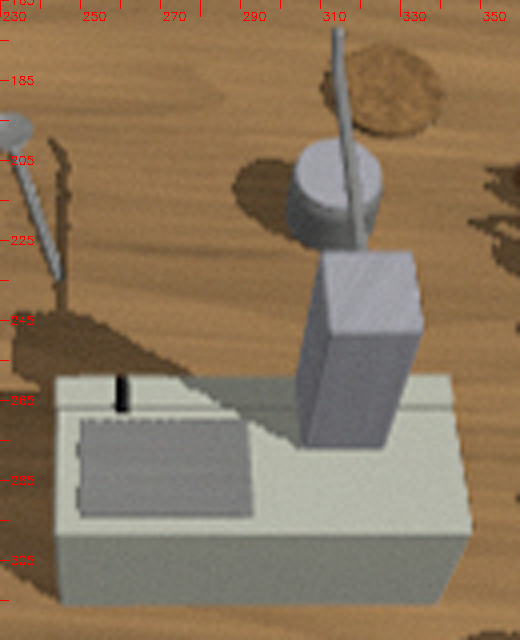

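View pics/c5.png

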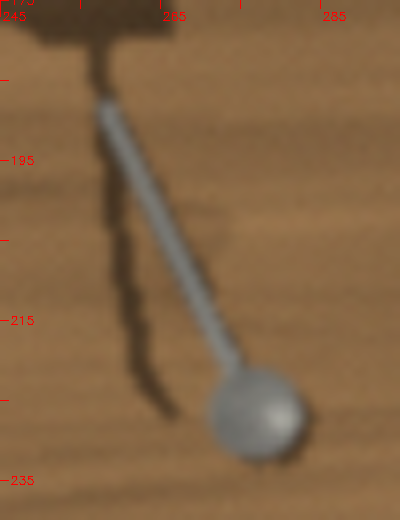

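View pics/c6.png

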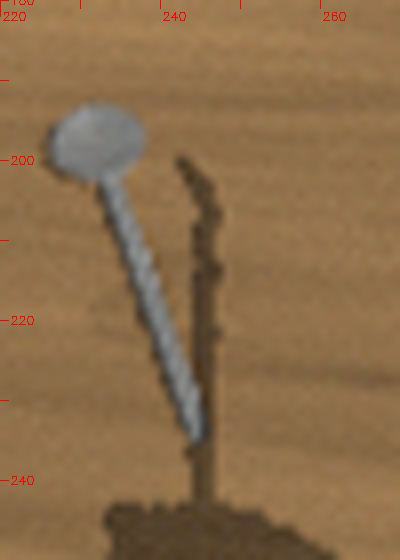

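```bash
python3 - <<'E'
from h import *
from scipy.optimize import least_squares
T=[((50,-120,120),247.9,105.1),((-50,-120,120),251.6,135.4),((-50,-120,0),251.3,146.9),((-50,120,120),174.3,144.3),((-50,120,0),179.3,155.7),((-50,75,265),183.1,125.4),((-50,25,265),199.4,123.1),((0,75,265),181,108.9),((0,25,265),198.1,106.9),((50,120,120),170.7,114),((-202,50,267),197.1,177.5)]
S=[((-50,-120,120),244,259.3),((-50,120,120),342.5,259.3),((50,120,120),347.8,298),((50,-120,120),244,298.3),((50,-120,0),245.8,315.8),((50,120,0),339.5,315.8),((-50,25,265),310.5,228),((-50,75,265),332.8,228),((0,75,265),335.5,247.5),((-202,50,267),314.5,172.8)]
def W(p,X):
    c,s=np.cos(p[2]),np.sin(p[2]);X=np.array(X)/1e3
    return np.array([p[0]+c*X[0]-s*X[1],p[1]+s*X[0]+c*X[1],X[2]])
def f(p,which="ts"):
    r=[]
    if "t" in which:
        for X,u,v in T:r+=list(proj("top",W(p,X))-(u,v))
    if "s" in which:
        for X,u,v in S:r+=list(proj("scene",W(p,X))-(u,v))
    return np.array(r)
for w in("t","s","ts"):
    o=least_squares(f,[.7,.05,0],args=(w,),loss="soft_l1");print(w,np.round(o.x,4),"rms",np.sqrt(np.mean(f(o.x,w)**2)))
print(np.round(f(o.x).reshape(-1,2),1).tolist())
p=o.x;print("root",W(p,(-50,50,250)),"tip",W(p,(-202,50,264)),"btn",W(p,(-42,-80,70)))
print("tip tri",tri(("top",197.1,177.5),("scene",314.5,172.8)))
print("tail",onz("top",258.1,187.5,.007),onz("scene",244.9,234.6,.007),"bowl",onz("top",277.3,226.8,.006),onz("scene",232.1,197.8,.006))
for n,a,b in(("A",(118.3,206.8),(399,200.8)),("B",(115,190.2),(406.3,209.3)),("C",(110.2,163.5),(418.2,240.3))):
    print(n,tri(("top",*a),("scene",*b)))
print("saucer",onz("top",505/800*512,266*.64,.01),onz("scene",264*.64,381*.64,.01))
E
```

```text
t [ 0.7    -0.0087  0.0785] rms 0.42816818317711514
s [ 0.7041 -0.0076  0.0785] rms 0.6449263773014372
ts [ 0.7022 -0.0079  0.0792] rms 0.7662178220626343
[[-0.3, -1.1], [0.1, -1.0], [-0.0, -0.1], [-0.9, -0.5], [-0.6, -0.2], [-1.0, -0.6], [0.8, -0.4], [-0.6, -1.0], [0.2, -1.1], [-0.3, -0.9], [-0.3, -1.0], [-0.1, -1.0], [-0.5, -1.3], [0.6, -0.4], [-0.9, -0.4], [-1.1, 0.2], [-0.3, -0.1], [-0.8, -1.7], [0.3, -1.8], [0.8, -0.6], [-0.0, -1.1]]
root [0.64842525 0.03795338 0.25      ] tip [0.4969018  0.02592656 0.264     ] btn [ 0.66668627 -0.09100605  0.07      ]
tip tri (array([0.49564752, 0.02621378, 0.26171368]), [[-0.2, -0.0], [-0.2, -0.0]])
tail [ 0.52154052 -0.14656287  0.007     ] [ 0.52729134 -0.14548976  0.007     ] bowl [ 0.39128804 -0.20060866  0.006     ] [ 0.39611931 -0.19870466  0.006     ]
A (array([0.45546873, 0.27391497, 0.11854927]), [[-0.3, -0.0], [-0.3, -0.0]])
B (array([0.50045072, 0.27814975, 0.14265572]), [[-0.3, -0.1], [-0.4, -0.0]])
C (array([0.58578947, 0.29617429, 0.13190691]), [[-0.3, -0.1], [-0.4, -0.0]])
saucer [ 0.56848217 -0.36006338  0.01      ] [ 0.57591399 -0.3591534   0.01      ]
```

```bash
cat > fit.py <<'E'
from h import *
from scipy.optimize import least_squares
T=[((50,-120,120),247.9,105.1),((-50,-120,120),251.6,135.4),((-50,-120,0),251.3,146.9),((-50,120,120),174.3,144.3),((-50,120,0),179.3,155.7),((-50,75,265),183.1,125.4),((-50,25,265),199.4,123.1),((0,75,265),181,108.9),((0,25,265),198.1,106.9),((50,120,120),170.7,114),((-202,50,267),197.1,177.5)]
S=[((-50,-120,120),244,259.3),((-50,120,120),342.5,259.3),((50,120,120),347.8,298),((50,-120,120),244,298.3),((50,-120,0),245.8,315.8),((50,120,0),339.5,315.8),((-50,25,265),310.5,228),((-50,75,265),332.8,228),((0,75,265),335.5,247.5),((-202,50,267),314.5,172.8)]
T=[(X,u-.45,v-.45) for X,u,v in T];S=[(X,u-.45,v-.45) for X,u,v in S]
def W(p,X):
    c,s=np.cos(p[2]),np.sin(p[2]);X=np.array(X)/1e3
    return np.array([p[0]+c*X[0]-s*X[1],p[1]+s*X[0]+c*X[1],X[2]])
def f(p,which="ts"):
    r=[]
    if "t" in which:
        for X,u,v in T:r+=list(proj("top",W(p,X))-(u,v))
    if "s" in which:
        for X,u,v in S:r+=list(proj("scene",W(p,X))-(u,v))
    return np.array(r)
E
python3 - <<'E'
from fit import *
for w in("t","s","ts"):
    o=least_squares(f,[.7,.05,0],args=(w,),loss="soft_l1");print(w,np.round(o.x,4),"rms",np.sqrt(np.mean(f(o.x,w)**2)))
print(np.round(f(o.x).reshape(-1,2),1).tolist())
p=o.x;print("root",W(p,(-50,50,250)),"tip",W(p,(-202,50,264)),"btn",W(p,(-42,-80,70)))
print("tip tri",tri(("top",196.65,177.),("scene",314.,172.3)))
h=.45
print("tail",onz("top",258.1-h,187.5-h,.007),onz("scene",244.9-h,234.6-h,.007),"bowl",onz("top",277.3-h,226.8-h,.006),onz("scene",232.1-h,197.8-h,.006))
for n,a,b in(("A",(118.3,206.8),(399,200.8)),("B",(115,190.2),(406.3,209.3)),("C",(110.2,163.5),(418.2,240.3))):
    print(n,tri(("top",a[0]-h,a[1]-h),("scene",b[0]-h,b[1]-h)))
    for q in (("A",.122),("B",.146),("C",.134)):
        if q[0]==n: print(onz("top",a[0]-h,a[1]-h,q[1]),onz("scene",b[0]-h,b[1]-h,q[1]))
# loop bar directions from top
for n,l,r,z in(("A",(108,317),(172,305),.122),("B",(88,217),(153,205),.146),("C",(60,58),(122,44),.134)):
    L,R=[onz("top",95+q[0]/6-h,155+q[1]/6-h,z) for q in(l,r)];d=R-L;print(n,np.linalg.norm(d),np.degrees(np.arctan2(d[0],-d[1])))
# rack edges
for u,v in((35,155),(105,510),(345,445),(270,60)):
    print(onz("top",95+u/6-h,155+v/6-h,.046))
print("saucer",onz("top",505*.64-.2,266*.64-.2,.01),onz("scene",264*.64-.2,381*.64-.2,.01))
E
```

```text
t [ 0.7014 -0.0074  0.0789] rms 0.428028275793277
s [ 0.703  -0.0086  0.0784] rms 0.6187855053605109Traceback (most recent call last):
  File "<stdin>", line 3, in <module>
    return func(*args, **kwargs)
    vector_fun = VectorFunction(
        fun_wrapped,
    ...<6 lines>...
        workers=workers
    )
    self._update_fun()
    ~~~~~~~~~~~~~~~~^^
    self.f = self.fun_wrapped(xp_copy(self.x))
             ~~~~~~~~~~~~~~~~^^^^^^^^^^^^^^^^^
    return np.atleast_1d(self.fun(x))
                         ~~~~~~~~^^^
    return self.f(x, *self.args, **self.kwargs)
           ~~~~~~^^^^^^^^^^^^^^^^^^^^^^^^^^^^^^
  File "fit.py", line 14, in f
    for X,u,v in S:r+=list(proj("scene",W(p,X))-(u,v))
                           ~~~~^^^^^^^^^^^^^^^^
  File "h.py", line 9, in proj
    p=camera_params(n);q=np.array(p["R"])@np.array(X)+p["t"]; q=np.array(p["K"])@q; return q[:2]/q[2]
ValueError: time passes only in moves, steps and waits
```

```bash
python3 - <<'E'
import re
s=open('h.py').read()
s=s.replace("import cv2,numpy as np\n","import cv2,numpy as np,pickle,os\nif not os.path.exists('cam.pkl'): pickle.dump({n:camera_params(n) for n in('scene','top')},open('cam.pkl','wb'))\nCP=pickle.load(open('cam.pkl','rb'))\n",1).replace("p=camera_params(n)","p=CP[n]")
open('h.py','w').write(s)
E
cat > m.py <<'E'
from fit import *
for w in("t","s","ts"):
    o=least_squares(f,[.7,.05,0],args=(w,),loss="soft_l1");print(w,np.round(o.x,4),"rms",np.sqrt(np.mean(f(o.x,w)**2)))
print(np.round(f(o.x).reshape(-1,2),1).tolist())
p=o.x;print("root",W(p,(-50,50,250)),"tip",W(p,(-202,50,264)),"btn",W(p,(-42,-80,70)))
print("tip tri",tri(("top",196.65,177.),("scene",314.,172.3)))
h=.45
print("tail",onz("top",258.1-h,187.5-h,.007),onz("scene",244.9-h,234.6-h,.007),"bowl",onz("top",277.3-h,226.8-h,.006),onz("scene",232.1-h,197.8-h,.006))
for n,a,b in(("A",(118.3,206.8),(399,200.8)),("B",(115,190.2),(406.3,209.3)),("C",(110.2,163.5),(418.2,240.3))):
    print(n,tri(("top",a[0]-h,a[1]-h),("scene",b[0]-h,b[1]-h)))
    for q in (("A",.122),("B",.146),("C",.134)):
        if q[0]==n: print(onz("top",a[0]-h,a[1]-h,q[1]),onz("scene",b[0]-h,b[1]-h,q[1]))
# loop bar directions from top
for n,l,r,z in(("A",(108,317),(172,305),.122),("B",(88,217),(153,205),.146),("C",(60,58),(122,44),.134)):
    L,R=[onz("top",95+q[0]/6-h,155+q[1]/6-h,z) for q in(l,r)];d=R-L;print(n,np.linalg.norm(d),np.degrees(np.arctan2(d[0],-d[1])))
# rack edges
for u,v in((35,155),(105,510),(345,445),(270,60)):
    print(onz("top",95+u/6-h,155+v/6-h,.046))
print("saucer",onz("top",505*.64-.2,266*.64-.2,.01),onz("scene",264*.64-.2,381*.64-.2,.01))
E
python3 m.py
```

```text
t [ 0.7014 -0.0074  0.0789] rms 0.428028275793277
s [ 0.703  -0.0086  0.0784] rms 0.6187855053605109
ts [ 0.7022 -0.008   0.0789] rms 0.5862424820723475
[[0.2, -0.6], [0.6, -0.5], [0.4, 0.4], [-0.4, -0.1], [-0.2, 0.3], [-0.5, -0.1], [1.3, 0.0], [-0.1, -0.5], [0.7, -0.6], [0.2, -0.5], [0.2, -0.5], [0.4, -0.6], [-0.1, -0.8], [1.0, 0.1], [-0.5, -0.0], [-0.7, 0.6], [0.1, 0.4], [-0.4, -1.2], [0.7, -1.3], [1.2, -0.1], [0.4, -0.6]]
root [0.64845032 0.03787421 0.25      ] tip [0.49692323 0.0258934  0.264     ] btn [ 0.66667219 -0.09109076  0.07      ]
tip tri (array([0.49632441, 0.02593258, 0.26427583]), [[0.3, 0.0], [0.3, 0.0]])
tail [ 0.5230952 -0.1451937  0.007    ] [ 0.52587364 -0.14694811  0.007     ] bowl [ 0.39279006 -0.19927365  0.006     ] [ 0.39446633 -0.20032783  0.006     ]
A (array([0.45602357, 0.27321015, 0.12126777]), [[0.2, 0.0], [0.2, 0.0]])
[0.45598934 0.27360544 0.122     ] [0.45661906 0.27229732 0.122     ]
B (array([0.50091723, 0.27748612, 0.14523331]), [[0.1, 0.0], [0.1, 0.0]])
[0.50079883 0.27759824 0.146     ] [0.5014955  0.27682353 0.146     ]
C (array([0.58611758, 0.29553669, 0.1344405 ]), [[0.1, 0.0], [0.2, 0.0]])
[0.58635531 0.29603665 0.134     ] [0.58585062 0.29533592 0.134     ]
A 0.03162911599101281 8.290674311991507
B 0.03180444253402337 8.216845530708362
C 0.031175568153455298 10.777195855170412
[0.55807964 0.34873765 0.046     ]
[0.36932057 0.30966743 0.046     ]
[0.39709666 0.18740446 0.046     ]
[0.604187   0.22597531 0.046     ]
saucer [ 0.56918197 -0.35947049  0.01      ] [ 0.57531439 -0.35987133  0.01      ]
```

```bash
python3 - <<'E'
from h import *
import rig; print([x for x in dir(rig) if not x.startswith('_')], getattr(rig,'tips_ahead',None))
g=lambda n,u,v,z:onz(n,u*.64-.2,v*.64-.2,z).round(3)
print("bottle top",g("top",475,152,.2),g("scene",261,426,.2))
print("mug",g("top",516,356,.085),g("scene",284,268,.085))
print("tin",g("top",306,327,.06),g("scene",490,328,.06))
print("shaker",g("top",201,207,.085),g("scene",628,458,.085))
for z in(0,.1,.2):print("toaster",z,g("top",132,215,z),g("top",105,142,z),g("scene",712,465,z),g("scene",750,552,z))
t=np.load("pics/top0.npy");s=np.load("pics/scene0.npy")
crop(s,440,250,72,120,5,"pics/c7.png")
E
```

```text
['Unreachable', 'camera_params', 'close_job', 'read_camera', 'read_state', 'tips_ahead'] 0.008
bottle top [ 0.742 -0.287  0.2  ] [ 0.749 -0.287  0.2  ]
mug [ 0.369 -0.353  0.085] [ 0.366 -0.353  0.085]
tin [0.45  0.051 0.06 ] [0.461 0.048 0.06 ]
shaker [0.699 0.253 0.085] [0.707 0.251 0.085]
toaster 0 [0.72  0.418 0.   ] [0.889 0.481 0.   ] [0.671 0.421 0.   ] [0.807 0.444 0.   ]
toaster 0.1 [0.683 0.385 0.1  ] [0.841 0.444 0.1  ] [0.715 0.369 0.1  ] [0.836 0.389 0.1  ]
toaster 0.2 [0.646 0.352 0.2  ] [0.793 0.406 0.2  ] [0.759 0.317 0.2  ] [0.865 0.335 0.2  ]
```

View pics/c7.png

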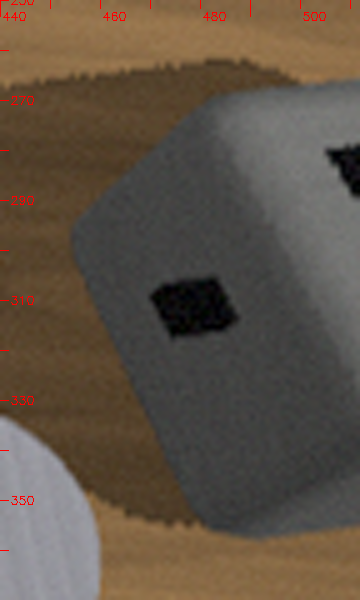

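```bash
cat > go.py <<'E'
import sys
from h import *
from scipy.spatial.transform import Rotation as Ro
def rel(x,y,z,a):
    s=read_state();R=np.array(s["tcp_rot"]);p=np.array(s["tcp_pos"])
    a=np.radians(a);c,q=np.cos(a),np.sin(a)
    G=np.array([[c,0,-q],[q,0,c],[0,-1,0]])
    d=R.T@(np.array([x,y,z])-p);r=Ro.from_matrix(R.T@G).as_rotvec()
    print("clock",round(s["clock"],2),"pos",np.round(p,4),"yaw",np.round(np.degrees(np.arctan2(R[1,0],R[0,0])),2),"w",round(float(s["width"]),4),"F",np.round(s["wrist_force"],2),"T",np.round(s["ft_torque"],2))
    print("SHIFT",np.round(d,4).tolist(),"TURN",np.round(r,4).tolist(),"rows~",np.linalg.norm(d)/.0417)
if __name__=="__main__": rel(*map(float,sys.argv[1:]))
E
python3 go.py .455 -.1745 .12 22.3
```

```text
clock 0.1 pos [0.1477 0.5813 0.2296] yaw -14.26 w 0.088 F [-0.26  0.01 -0.46] T [0.01 0.03 0.02]
SHIFT [0.484, 0.1107, -0.6566] TURN [0.0017, -0.638, -0.0006] rows~ 19.74124192204543
```

Emit:
step_arm --commands '[[[-1, 0.242, 0, -0.328, 0.001, -0.32, 0], [-1, 0.242, 0, -0.328, 0.001, -0.32, 0], [-1, 0.242, 0, -0.328, 0.001, -0.32, 0], [-1, 0.242, 0, -0.328, 0.001, -0.32, 0], [-1, 0.242, 0, -0.328, 0.001, -0.32, 0], [-1, 0.242, 0, -0.328, 0.001, -0.32, 0], [-1, 0.242, 0, -0.328, 0.001, -0.32, 0], [-1, 0.242, 0, -0.328, 0.001, -0.32, 0]]]'

```text
clock: 0.77
tcp_pos: [0.2735, 0.271, 0.2302]
tcp_rot: [[0.997, 0.0, -0.072], [0.072, 0.001, 0.997], [0.0, -1.0, 0.001]]
wrist_force: [0.8, 0.6, 0.6]
width: 0.0875
```

```bash
python3 go.py .455 -.1745 .12 22.3
```

```text
clock 0.77 pos [0.2735 0.271  0.2302] yaw 4.13 w 0.0875 F [0.8  0.57 0.58] T [ 0.   -0.02  0.  ]
SHIFT [0.149, 0.1099, -0.4575] TURN [-0.0008, -0.3172, 0.0003] rows~ 11.834623936864153
```

Emit:
step_arm --commands '[[[-1, 0.1, 0, -0.3, 0, -0.317, 0], [-1, 0.1, 0, -0.3, 0, -0.317, 0], [-1, 0.1, 0, -0.3, 0, -0.317, 0], [-1, 0.1, 0, -0.3, 0, -0.317, 0], [-1, 0.1, 0, -0.3, 0, -0.317, 0], [-1, 0.1, 0, -0.3, 0, -0.317, 0], [-1, 0.1, 0, -0.3, 0, -0.317, 0], [-1, 0.1, 0, -0.3, 0, -0.317, 0]]]'

```text
clock: 1.43
tcp_pos: [0.3909, -0.0121, 0.2303]
tcp_rot: [[0.926, 0.001, -0.378], [0.378, 0.001, 0.926], [0.001, -1.0, 0.001]]
wrist_force: [-0.5, 1.2, -0.8]
width: 0.0879
```

```bash
python3 go.py .455 -.1745 .12 22.3
```

```text
clock 1.43 pos [ 0.3909 -0.0121  0.2303] yaw 22.23 w 0.0879 F [-0.52  1.19 -0.75] T [ 0.03 -0.    0.01]
SHIFT [-0.0022, 0.1101, -0.1747] TURN [-0.0008, -0.0013, 0.0009] rows~ 4.952219045678652
```

Emit:
step_arm --commands '[[[-1, -0.002, 0.0, -0.175, 0, 0, 0], [-1, -0.002, 0.0, -0.175, 0, 0, 0], [-1, -0.002, 0.0, -0.175, 0, 0, 0], [-1, -0.002, 0.11, -0.175, 0, 0, 0], [-1, -0.002, 0.11, -0.175, 0, 0, 0], [-1, -0.002, 0.11, -0.175, 0, 0, 0], [-1, -0.002, 0.11, -0.175, 0, 0, 0], [-1, -0.002, 0.11, -0.175, 0, 0, 0]]]'

```text
clock: 2.1
tcp_pos: [0.4537, -0.1722, 0.1181]
tcp_rot: [[0.926, -0.005, -0.377], [0.377, 0.004, 0.926], [-0.003, -1.0, 0.005]]
wrist_force: [0.5, 0.4, 1.5]
width: 0.0878
```

```bash
python3 go.py .455 -.1745 .04 22.3
python3 - <<'E'
from h import *
look("top",230,160,70,80,8,"pics/d1.png");look("scene",200,170,90,80,7,"pics/d2.png")
E
```

```text
clock 2.1 pos [ 0.4537 -0.1722  0.1181] yaw 22.17 w 0.0878 F [0.47 0.36 1.52] T [ 0.06 -0.04 -0.01]
SHIFT [0.0006, 0.0781, -0.003] TURN [-0.0053, -0.0023, -0.0034] rows~ 1.8740169470823436
```

View pics/d1.png

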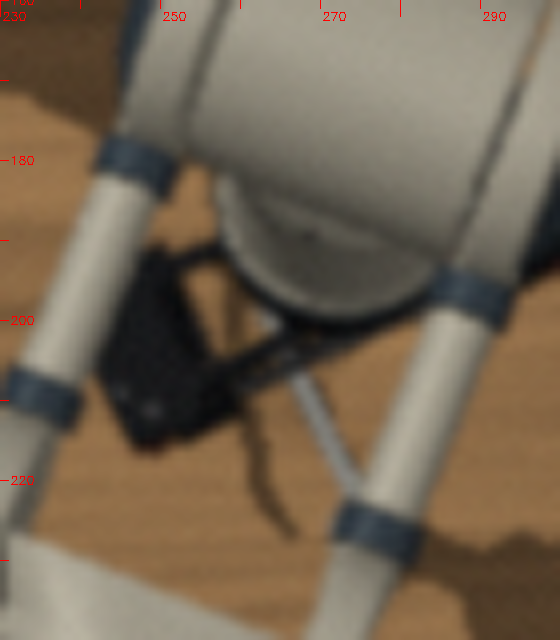

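View pics/d2.png

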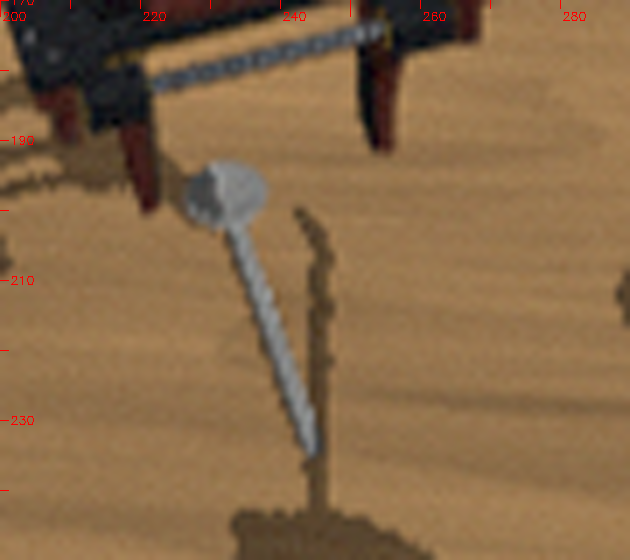

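The steel spoon is unmoved: scene tail (244,234), bowl (231,197). The open fingers straddle it, so I descend.

Emit:
step_arm --commands '[[[-1, 0.001, 0.078, -0.003, -0.005, -0.002, -0.003], [-1, 0.001, 0.078, -0.003, -0.005, -0.002, -0.003], [-1, 0.001, 0.078, -0.003, -0.005, -0.002, -0.003], [-1, 0.001, 0.098, -0.003, -0.005, -0.002, -0.003], [-1, 0.001, 0.1, -0.003, -0.005, -0.002, -0.003], [-1, 0.001, 0.1, -0.003, -0.005, -0.002, -0.003], [-1, 0.001, 0.1, -0.003, -0.005, -0.002, -0.003]]]'

```text
clock: 2.78
tcp_pos: [0.4586, -0.1751, 0.0233]
tcp_rot: [[0.925, 0.008, -0.381], [0.381, -0.004, 0.925], [0.006, -1.0, -0.007]]
wrist_force: [-0.4, 0.0, 0.4]
width: 0.0877
```

```bash
python3 go.py .455 -.1745 .0095 22.3
```

```text
clock 2.78 pos [ 0.4586 -0.1751  0.0233] yaw 22.39 w 0.0877 F [-0.36  0.    0.37] T [0.1  0.04 0.  ]
SHIFT [-0.0032, 0.0137, 0.002] TURN [0.0067, 0.0015, 0.0059] rows~ 0.34136233544459743
```

Emit:
step_arm --commands '[[[-1, -0.003, 0.007, 0.002, 0.004, 0.001, 0.003], [-1, -0.003, 0.013, 0.002, 0.004, 0.001, 0.003], [-1, -0.003, 0.013, 0.002, 0.004, 0.001, 0.003], [-1, -0.003, 0.013, 0.002, 0.004, 0.001, 0.003], [-1, -0.003, 0.013, 0.002, 0.004, 0.001, 0.003]]]'

```text
clock: 3.2
tcp_pos: [0.4545, -0.1746, 0.0083]
tcp_rot: [[0.925, 0.002, -0.379], [0.379, -0.001, 0.925], [0.002, -1.0, -0.002]]
wrist_force: [0.7, 0.1, 5.6]
width: 0.0875
```

```bash
python3 go.py .455 -.1745 .0095 22.3
```

```text
clock 3.2 pos [ 0.4545 -0.1746  0.0083] yaw 22.29 w 0.0875 F [0.69 0.09 5.61] T [0.2  0.04 0.02]
SHIFT [0.0005, -0.0012, -0.0001] TURN [0.0016, -0.0002, 0.002] rows~ 0.030319661160423044
```

Emit:
step_arm --commands '[[[-1, 0, -0.002, 0, 0, 0, 0], [0.5, 0, -0.002, 0, 0, 0, 0], [1, 0, -0.002, 0, 0, 0, 0], [1, 0, -0.002, 0, 0, 0, 0], [1, 0, -0.002, 0, 0, 0, 0], [1, 0, -0.002, 0, 0, 0, 0], [1, 0, -0.002, 0, 0, 0, 0], [1, 0, -0.002, 0, 0, 0, 0]]]' --newtons 30

```text
clock: 3.87
tcp_pos: [0.4537, -0.1742, 0.0091]
tcp_rot: [[0.925, 0.0, -0.379], [0.379, 0.0, 0.925], [0.0, -1.0, 0.0]]
wrist_force: [-0.2, -0.2, 0.1]
width: 0.0448
```

```bash
python3 go.py .455 -.1745 .0095 22.3
```

```text
clock 3.87 pos [ 0.4537 -0.1742  0.0091] yaw 22.3 w 0.0448 F [-0.22 -0.22  0.05] T [0.07 0.05 0.06]
SHIFT [0.0011, -0.0004, -0.0008] TURN [-0.0001, -0.0, 0.0003] rows~ 0.03419180371657066
```

Emit:
step_arm --commands '[[[1, 0, 0, 0, 0, 0, 0], [1, 0, 0, 0, 0, 0, 0], [1, 0, 0, 0, 0, 0, 0], [1, 0, 0, 0, 0, 0, 0], [1, 0, 0, 0, 0, 0, 0], [1, 0, 0, 0, 0, 0, 0], [1, 0, 0, 0, 0, 0, 0], [1, 0, 0, 0, 0, 0, 0]]]' --newtons 30

```text
clock: 4.53
tcp_pos: [0.4538, -0.1742, 0.0092]
tcp_rot: [[0.925, 0.001, -0.379], [0.379, 0.0, 0.925], [0.001, -1.0, -0.0]]
wrist_force: [-0.6, -0.3, 0.0]
width: 0.008
```

```bash
python3 go.py .455 -.1745 .09 22.3
```

```text
clock 4.53 pos [ 0.4538 -0.1742  0.0092] yaw 22.3 w 0.008 F [-0.56 -0.3   0.  ] T [0.02 0.02 0.05]
SHIFT [0.001, -0.0808, -0.0007] TURN [0.0002, -0.0, 0.0005] rows~ 1.9374898397592963
```

Emit:
step_arm --commands '[[[1, 0, -0.04, 0, 0, 0, 0], [1, 0, -0.08, 0, 0, 0, 0], [1, 0, -0.08, 0, 0, 0, 0], [1, 0, -0.08, 0, 0, 0, 0], [1, 0, -0.08, 0, 0, 0, 0], [1, 0, -0.08, 0, 0, 0, 0]]]'

```text
clock: 5.03
tcp_pos: [0.4529, -0.1738, 0.0874]
tcp_rot: [[0.925, -0.002, -0.379], [0.379, 0.001, 0.925], [-0.002, -1.0, 0.002]]
wrist_force: [0.0, -0.5, -1.1]
width: 0.0077
```

```bash
python3 go.py .525 -.1022 .0757 4.52
python3 - <<'E'
from h import *
im=look("top",190,110,120,140,4,"pics/e1.png");look("scene",200,170,120,100,6,"pics/e2.png")
E
```

```text
clock 5.03 pos [ 0.4529 -0.1738  0.0874] yaw 22.3 w 0.0077 F [ 0.05 -0.49 -1.05] T [ 0.07 -0.   -0.  ]
SHIFT [0.0939, 0.0116, 0.0389] TURN [-0.0017, 0.3103, -0.0018] rows~ 2.4530537640538723
```

View pics/e2.png

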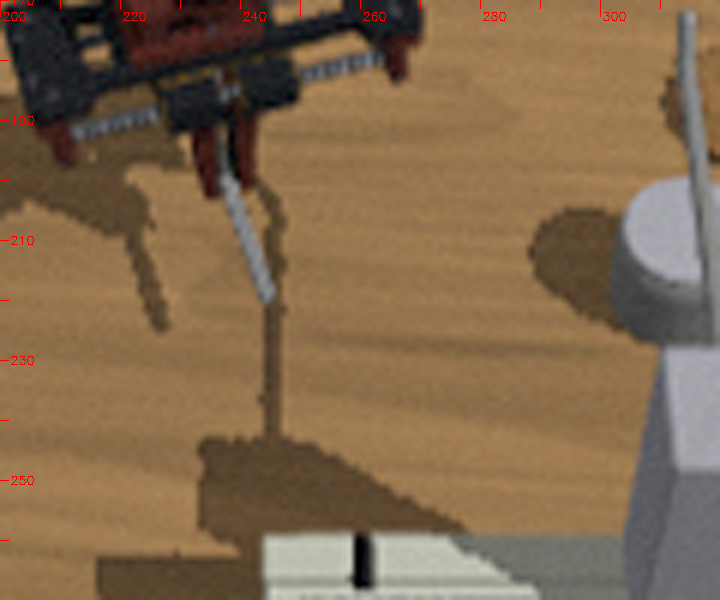

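Emit:
step_arm --commands '[[[1, 0.094, 0.0, 0.039, -0.001, 0.31, -0.001], [1, 0.094, 0.0, 0.039, -0.001, 0.31, -0.001], [1, 0.094, 0.005, 0.039, -0.001, 0.31, -0.001], [1, 0.094, 0.01, 0.039, -0.001, 0.31, -0.001], [1, 0.094, 0.01, 0.039, -0.001, 0.31, -0.001], [1, 0.094, 0.01, 0.039, -0.001, 0.31, -0.001], [1, 0.094, 0.01, 0.039, -0.001, 0.31, -0.001]]]'

```text
clock: 5.72
tcp_pos: [0.5251, -0.1032, 0.0788]
tcp_rot: [[0.997, 0.0, -0.079], [0.079, -0.001, 0.997], [0.0, -1.0, -0.001]]
wrist_force: [-0.5, 0.1, 0.3]
width: 0.0072
```

```bash
python3 go.py .551 -.1002 .0757 4.52
python3 - <<'E'
from h import *
im=look("top",180,90,100,120,5,"pics/f1.png");look("scene",215,180,110,100,6,"pics/f2.png")
s=read_state();p=s["tcp_pos"];R=s["tcp_rot"]
for dz in(0,.0035): 
  X=p+R@np.array([.0761,.0057-dz,0]);print(X,proj("scene",X),proj("top",X))
E
```

```text
clock 5.72 pos [ 0.5251 -0.1032  0.0788] yaw 4.54 w 0.0072 F [-0.45  0.06  0.3 ] T [ 0.01 -0.06  0.02]
SHIFT [0.0261, 0.0031, 0.0009] TURN [0.0008, 0.0004, 0.0004] rows~ 0.6298606303943579
[ 0.60130602 -0.09737419  0.07385894] [259.57291718 246.7436903 ] [241.56051672 158.3307718 ]
[ 0.60129971 -0.09737089  0.07735894] [259.57761866 246.08751629] [241.5509339  158.00291776]
```

View pics/f1.png

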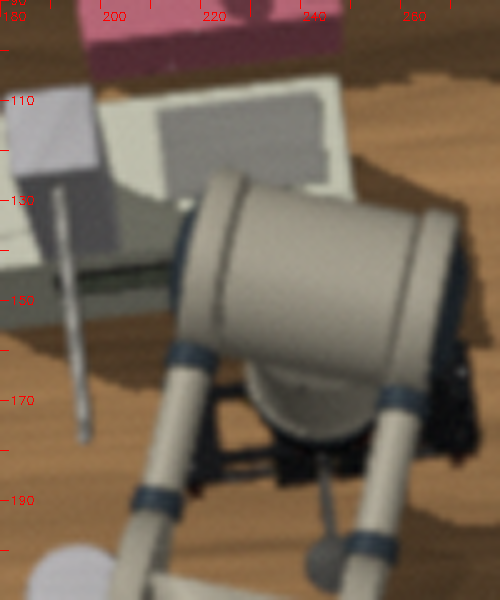

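View pics/f2.png

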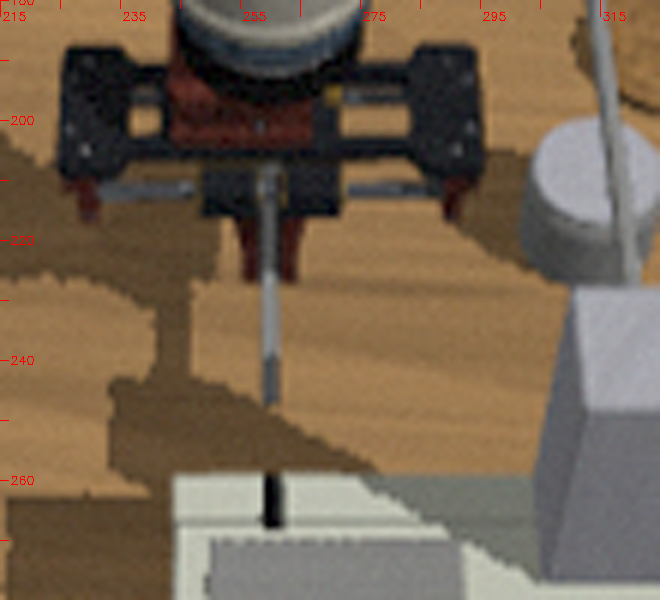

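```bash
python3 - <<'E'
from fit import *
p=[.7022,-.008,.0789]
for X in((-50,-80,120),(-26,-80,120)): print(proj("scene",W(p,X)),proj("top",W(p,X)))
print("measured scene (260.0,259.2..)-(260.2,267.2); top (237.8,128.8)-(238.4,136.2)")
E
python3 go.py .551 -.1002 .0757 4.52
```

```text
[260.24913223 258.23925944] [238.74561801 135.97387733]
[260.32928925 267.23073562] [237.78957513 128.59412248]
measured scene (260.0,259.2..)-(260.2,267.2); top (237.8,128.8)-(238.4,136.2)
clock 5.82 pos [ 0.5254 -0.1033  0.0794] yaw 4.49 w 0.0075 F [-0.42 -0.1  -0.57] T [-0.   -0.02  0.1 ]
SHIFT [0.0257, 0.0038, 0.0011] TURN [0.0011, -0.0005, 0.0017] rows~ 0.62420768800147
```

Model and marker agree to under 1 mm. Next I approach to 40 mm from the button face.

Emit:
step_arm --commands '[[[1, 0.026, 0.004, 0.001, 0.001, 0, 0], [1, 0.026, 0.004, 0.001, 0.001, 0, 0], [1, 0.026, 0.004, 0.001, 0.001, 0, 0], [1, 0.026, 0.004, 0.001, 0.001, 0, 0], [1, 0.026, 0.004, 0.001, 0.001, 0, 0]]]'

```text
clock: 6.23
tcp_pos: [0.5513, -0.0998, 0.0758]
tcp_rot: [[0.997, 0.002, -0.079], [0.079, 0.0, 0.997], [0.002, -1.0, -0.0]]
wrist_force: [-0.5, 0.5, -0.8]
width: 0.0076
```

```bash
python3 go.py .5758 -.0981 .0757 4.52
python3 - <<'E'
from h import *
im=look("scene",215,180,110,100,6,"pics/f3.png")
s=read_state();p=s["tcp_pos"];R=s["tcp_rot"]
X=p+R@np.array([.0761,.0057-.0035,0]);print(X,proj("scene",X),proj("top",X))
E
```

```text
clock 6.23 pos [ 0.5513 -0.0998  0.0758] yaw 4.51 w 0.0076 F [-0.51  0.47 -0.8 ] T [ 0.07 -0.01 -0.01]
SHIFT [0.0245, 0.0001, -0.0002] TURN [0.0001, -0.0001, 0.002] rows~ 0.5883862440951959
[ 0.62726681 -0.09376348  0.07387205] [260.23957055 255.62564275] [240.03767584 150.43379825]
```

View pics/f3.png

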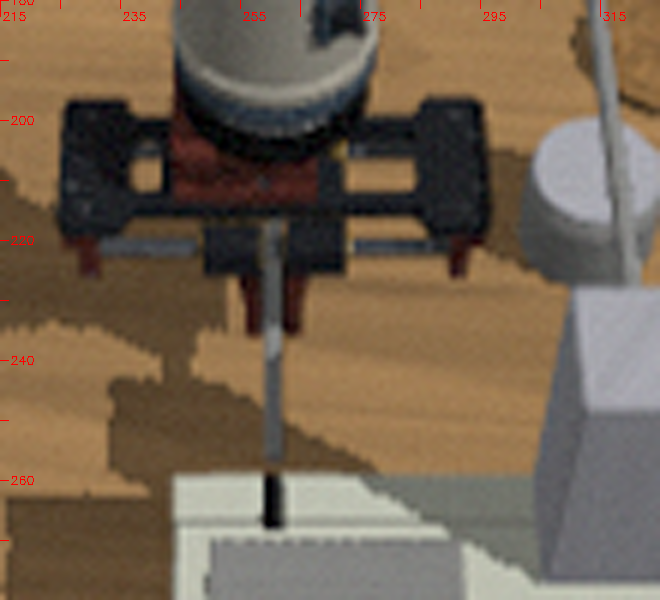

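Tail at scene (260,256), in line with the black mark (260,262). Advancing into the well.

Emit:
step_arm --commands '[[[1, 0.02, 0, 0, 0, 0, 0.002], [1, 0.03, 0, 0, 0, 0, 0.002], [1, 0.034, 0, 0, 0, 0, 0.002], [1, 0.034, 0, 0, 0, 0, 0.002], [1, 0.034, 0, 0, 0, 0, 0.002], [1, 0.034, 0, 0, 0, 0, 0.002]]]'

```text
clock: 6.78
tcp_pos: [0.5851, -0.0968, 0.0754]
tcp_rot: [[0.997, -0.001, -0.079], [0.079, 0.0, 0.997], [-0.001, -1.0, 0.0]]
wrist_force: [0.9, 0.7, -0.3]
width: 0.0077
```

```bash
python3 go.py .5968 -.0966 .0757 4.52
```

```text
clock 6.78 pos [ 0.5851 -0.0968  0.0754] yaw 4.53 w 0.0077 F [ 0.92  0.69 -0.28] T [-0.06 -0.02 -0.01]
SHIFT [0.0117, -0.0003, -0.0007] TURN [-0.0001, 0.0002, -0.0006] rows~ 0.28067273207759613
```

Emit:
step_arm --commands '[[[1, 0.004, 0, 0, 0, 0, 0], [1, 0.007, 0, 0, 0, 0, 0], [1, 0.009, 0, 0, 0, 0, 0], [1, 0.01, 0, 0, 0, 0, 0], [1, 0.01, 0, 0, 0, 0, 0], [1, 0.01, 0, 0, 0, 0, 0]]]'

```text
clock: 7.28
tcp_pos: [0.5954, -0.096, 0.0752]
tcp_rot: [[0.997, -0.001, -0.079], [0.079, 0.0, 0.997], [-0.001, -1.0, 0.0]]
wrist_force: [-3.6, -0.0, 0.7]
width: 0.0076
```

```bash
python3 go.py .5968 -.0966 .0757 4.52
```

```text
clock 7.28 pos [ 0.5954 -0.096   0.0752] yaw 4.54 w 0.0076 F [-3.58 -0.04  0.66] T [-0.09  0.39  0.03]
SHIFT [0.0014, -0.0005, -0.0008] TURN [-0.0002, 0.0003, -0.0013] rows~ 0.039967717915494826
```

Emit:
step_arm --commands '[[[1, 0.002, 0, 0, 0, 0, 0], [1, 0.0035, 0, 0, 0, 0, 0], [1, 0.0035, 0, 0, 0, 0, 0], [1, 0.0035, 0, 0, 0, 0, 0]]]'

```text
clock: 7.62
tcp_pos: [0.5984, -0.0958, 0.075]
tcp_rot: [[0.997, -0.003, -0.079], [0.079, 0.0, 0.997], [-0.003, -1.0, 0.0]]
wrist_force: [-5.9, -0.6, 1.0]
width: 0.0075
```

```bash
python3 go.py .5968 -.0966 .0757 4.52
```

```text
clock 7.62 pos [ 0.5984 -0.0958  0.075 ] yaw 4.53 w 0.0075 F [-5.89 -0.64  1.04] T [-0.07  0.91  0.02]
SHIFT [-0.0016, -0.0007, -0.0007] TURN [-0.0003, 0.0001, -0.0027] rows~ 0.045870176546109157
```

Emit:
step_arm --commands '[[[1, 0.002, 0, 0, 0, 0, 0], [1, 0.003, 0, 0, 0, 0, 0], [1, 0.003, 0, 0, 0, 0, 0], [1, 0.003, 0, 0, 0, 0, 0]]]'

```text
clock: 7.95
tcp_pos: [0.599, -0.0956, 0.0741]
tcp_rot: [[0.997, -0.009, -0.079], [0.079, 0.0, 0.997], [-0.009, -1.0, 0.001]]
wrist_force: [-14.9, -1.7, 2.3]
width: 0.0075
```

```bash
python3 go.py .5968 -.0966 .0757 4.52;python3 - <<'E'
from h import *
im=look("scene",215,180,110,100,6,"pics/f4.png")
im=look("top",180,90,100,120,5,"pics/f5.png")
E
```

```text
clock 7.95 pos [ 0.599  -0.0956  0.0741] yaw 4.51 w 0.0075 F [-14.86  -1.65   2.32] T [-0.1   2.33  0.04]
SHIFT [-0.0022, -0.0016, -0.0008] TURN [-0.0009, -0.0002, -0.0089] rows~ 0.06818121829205359
```

View pics/f4.png

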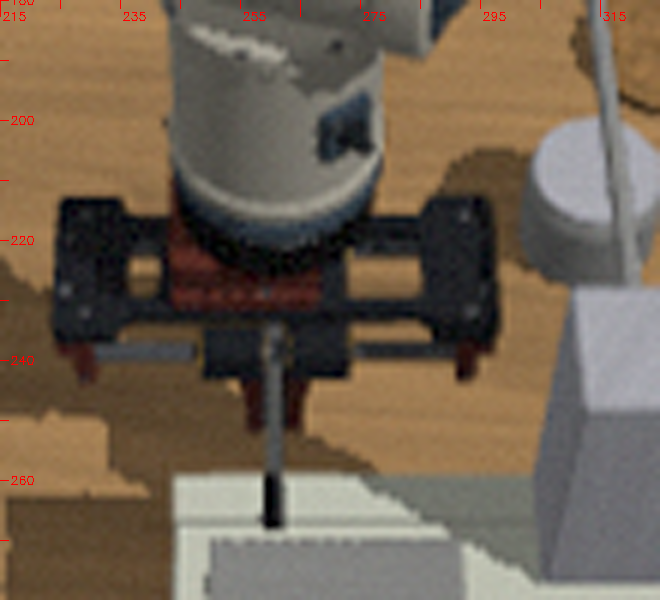

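The pressure rose from spring load to a hard stop at -15 N with the tail about 14 mm inside the well, so the button is fully in. I back out straight.

Emit:
step_arm --commands '[[[1, -0.02, 0, 0, 0, 0, 0], [1, -0.05, 0, 0, 0, 0, 0], [1, -0.08, 0, 0, 0, 0, 0], [1, -0.08, -0.03, 0, 0, 0, 0], [1, -0.08, -0.07, 0, 0, 0, 0], [1, -0.08, -0.07, 0, 0, 0, 0]]]'

```text
clock: 8.55
tcp_pos: [0.5249, -0.1023, 0.1532]
tcp_rot: [[0.997, 0.011, -0.079], [0.079, -0.003, 0.997], [0.011, -1.0, -0.003]]
wrist_force: [0.9, -1.1, 1.4]
width: 0.0075
```

```bash
python3 go.py .572 -.36 .12 4.5;python3 - <<'E'
from h import *
im=look("scene",130,170,180,130,4,"pics/g1.png")
im=look("top",230,90,150,150,4,"pics/g2.png")
E
```

```text
clock 8.55 pos [ 0.5249 -0.1023  0.1532] yaw 4.53 w 0.0075 F [ 0.87 -1.09  1.42] T [-0.   -0.08  0.04]
SHIFT [0.0262, 0.0344, -0.2605] TURN [0.0035, 0.0006, 0.0112] rows~ 6.3317516828434215
```

View pics/g1.png

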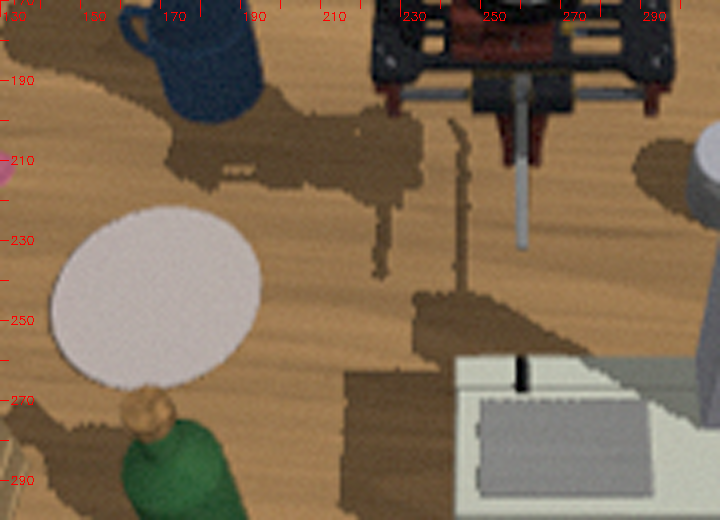

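View pics/g2.png

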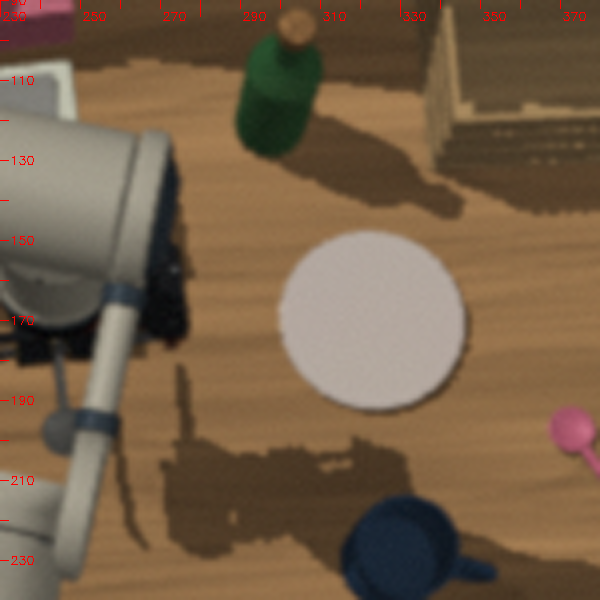

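Saucer is unmoved, centre at top (323,170) and scene (168.7,243.8), giving (0.571,-0.360). The spoon is still held level, so I go over the saucer.

Emit:
step_arm --commands '[[[1, 0.025, 0, -0.26, 0.002, 0, 0.008], [1, 0.025, 0, -0.26, 0.002, 0, 0.008], [1, 0.025, 0, -0.26, 0.002, 0, 0.008], [1, 0.025, 0, -0.26, 0.002, 0, 0.008], [1, 0.025, 0, -0.26, 0.002, 0, 0.008], [1, 0.025, 0, -0.26, 0.002, 0, 0.008], [1, 0.025, 0, -0.26, 0.002, 0, 0.008], [1, 0.025, 0, -0.26, 0.002, 0, 0.008]]]'

```text
clock: 9.32
tcp_pos: [0.5673, -0.3619, 0.1422]
tcp_rot: [[0.997, -0.011, -0.075], [0.075, 0.003, 0.997], [-0.011, -1.0, 0.004]]
wrist_force: [0.3, 0.4, -0.1]
width: 0.0078
```

Emit:
step_arm --commands '[[[1, 0, 0.04, 0, 0, 0, 0], [1, 0, 0.08, 0, 0, 0, 0], [1, 0, 0.09, 0, 0, 0, 0], [1, 0, 0.09, 0, 0, 0, 0], [1, 0, 0.09, 0, 0, 0, 0], [1, 0, 0.09, 0, 0, 0, 0]]]'

```text
clock: 9.82
tcp_pos: [0.5685, -0.3589, 0.0586]
tcp_rot: [[0.997, -0.005, -0.08], [0.08, -0.001, 0.997], [-0.005, -1.0, -0.0]]
wrist_force: [0.6, 0.3, 0.8]
width: 0.0077
```

```bash
python3 go.py .571 -.36 .0215 4.5;python3 - <<'E'
from h import *
im=look("scene",110,170,180,130,4,"pics/g3.png")
E
```

```text
clock 9.82 pos [ 0.5685 -0.3589  0.0586] yaw 4.59 w 0.0077 F [0.62 0.33 0.78] T [-0.02 -0.03 -0.04]
SHIFT [0.0026, 0.0371, -0.0013] TURN [0.0004, 0.0015, -0.0051] rows~ 0.8915796010571251
```

View pics/g3.png

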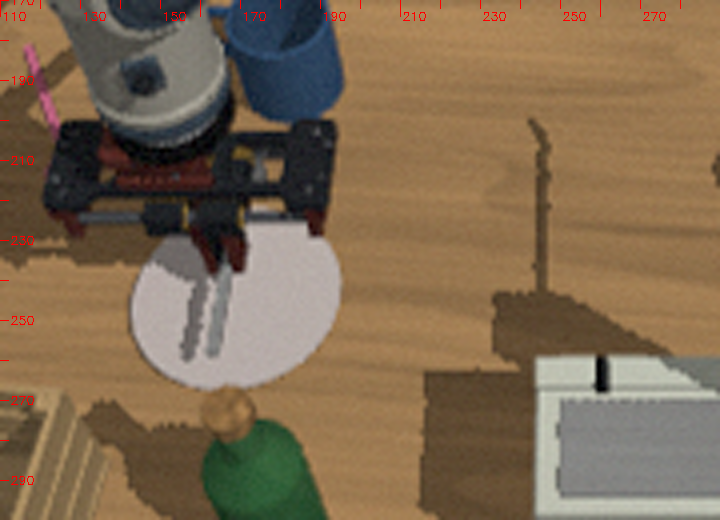

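Emit:
step_arm --commands '[[[1, 0.003, 0.02, -0.001, 0, 0.001, -0.005], [1, 0.003, 0.03, -0.001, 0, 0.001, -0.005], [1, 0.003, 0.036, -0.001, 0, 0.001, -0.005], [1, 0.003, 0.038, -0.001, 0, 0.001, -0.005], [1, 0.003, 0.039, -0.001, 0, 0.001, -0.005], [1, 0.003, 0.039, -0.001, 0, 0.001, -0.005]]]'

```text
clock: 10.37
tcp_pos: [0.57, -0.3595, 0.0187]
tcp_rot: [[0.997, -0.003, -0.078], [0.078, 0.001, 0.997], [-0.003, -1.0, 0.002]]
wrist_force: [-3.5, 2.1, 4.6]
width: 0.0076
```

```bash
python3 go.py .571 -.36 .019 4.5
```

```text
clock 10.37 pos [ 0.57   -0.3595  0.0187] yaw 4.49 w 0.0076 F [-3.55  2.06  4.59] T [0.44 0.56 0.06]
SHIFT [0.001, -0.0003, -0.0005] TURN [-0.0016, -0.0002, -0.0028] rows~ 0.0273895082356887
```

Contact with the saucer. I open part way and then retreat up.

Emit:
step_arm --commands '[[[0.5, 0, 0, 0, 0, 0, 0], [0.3, 0, 0, 0, 0, 0, 0], [0.3, 0, 0, 0, 0, 0, 0], [0.3, 0, 0, 0, 0, 0, 0], [0.3, 0, -0.02, 0, 0, 0, 0], [0.3, 0, -0.06, 0, 0, 0, 0], [0.3, 0, -0.1, 0, 0, 0, 0], [0.3, 0, -0.14, 0, 0, 0, 0]]]'

```text
clock: 11.03
tcp_pos: [0.5699, -0.3596, 0.1573]
tcp_rot: [[0.997, -0.005, -0.078], [0.078, 0.003, 0.997], [-0.004, -1.0, 0.003]]
wrist_force: [0.1, -0.6, 1.0]
width: 0.0308
```

```bash
python3 go.py .501 .2715 .25 9.3;python3 - <<'E'
from h import *
im=look("scene",110,170,180,130,4,"pics/g4.png")
E
```

```text
clock 11.03 pos [ 0.5699 -0.3596  0.1573] yaw 4.48 w 0.0308 F [ 0.06 -0.62  0.96] T [-0.   -0.11 -0.03]
SHIFT [-0.0199, -0.0907, 0.6348] TURN [-0.0031, -0.0842, -0.0043] rows~ 15.384646790284393
```

View pics/g4.png

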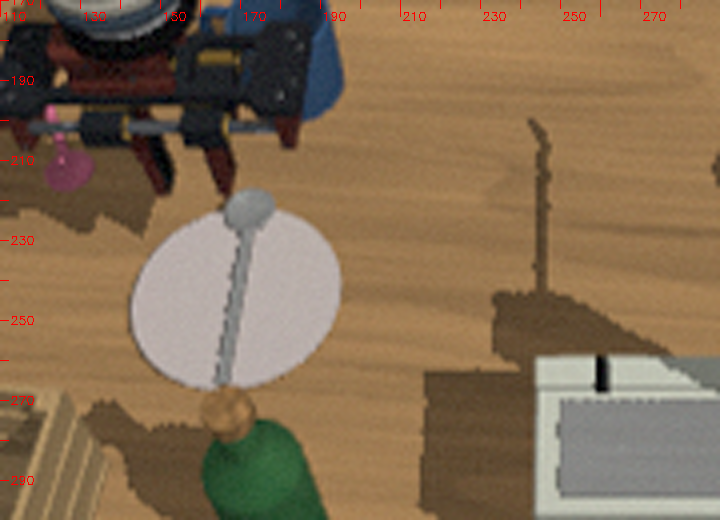

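The spoon lies across the saucer centre: scene bowl (170,221), tail (164,265). Next I rise and go over the hook at z ≈ 0.36 to pan_3, the largest present.

Emit:
step_arm --commands '[[[0.3, -0.02, -0.2, 0.0, 0, 0, 0], [0.3, -0.02, -0.2, 0.04, 0, 0, 0], [0.3, -0.02, -0.2, 0.08, 0, 0, 0], [0.3, -0.02, -0.2, 0.12, 0, 0, 0], [0.3, -0.02, -0.2, 0.16, 0, -0.04, 0], [0.3, -0.02, -0.2, 0.2, 0, -0.08, 0], [-0.1, -0.02, -0.2, 0.24, 0, -0.08, 0], [-0.1, -0.02, -0.2, 0.28, 0, -0.08, 0]]]'

```text
clock: 11.75
tcp_pos: [0.5343, -0.1412, 0.3512]
tcp_rot: [[0.988, -0.001, -0.157], [0.157, 0.001, 0.988], [-0.0, -1.0, 0.001]]
wrist_force: [0.0, 0.6, 0.6]
width: 0.0408
```

Emit:
step_arm --commands '[[[-0.1, 0, 0, 0.04, 0, 0, 0], [-0.1, 0, 0, 0.08, 0, 0, 0], [-0.1, 0, 0, 0.12, 0, 0, 0], [-0.1, 0, 0, 0.16, 0, 0, 0], [-0.1, 0, 0, 0.2, 0, 0, 0], [-0.1, 0, 0, 0.24, 0, 0, 0], [-0.1, 0, 0, 0.28, 0, 0, 0], [-0.1, 0, 0, 0.31, 0, 0, 0]]]'

```text
clock: 12.42
tcp_pos: [0.4849, 0.1663, 0.3503]
tcp_rot: [[0.987, -0.003, -0.159], [0.159, 0.003, 0.987], [-0.002, -1.0, 0.003]]
wrist_force: [-0.1, 0.2, -0.5]
width: 0.0481
```

```bash
python3 go.py .501 .2775 .23 9.3
```

```text
clock 12.42 pos [0.4849 0.1663 0.3503] yaw 9.15 w 0.0481 F [-0.11  0.23 -0.5 ] T [ 0.02  0.02 -0.02]
SHIFT [0.0338, 0.1205, 0.1069] TURN [-0.0031, -0.0026, -0.0024] rows~ 3.946973294345665
```

Emit:
step_arm --commands '[[[-0.4, 0.033, 0, 0.04, 0, 0, 0], [-0.4, 0.033, 0, 0.08, 0, 0, 0], [-0.4, 0.033, 0, 0.107, -0.002, -0.002, -0.002], [-0.4, 0.033, 0.03, 0.107, -0.002, -0.002, -0.002], [-0.4, 0.033, 0.07, 0.107, -0.002, -0.002, -0.002], [-0.4, 0.033, 0.11, 0.107, -0.002, -0.002, -0.002], [-0.4, 0.033, 0.12, 0.107, -0.002, -0.002, -0.002], [-0.4, 0.033, 0.12, 0.107, -0.002, -0.002, -0.002]]]'

```text
clock: 13.08
tcp_pos: [0.4997, 0.274, 0.2259]
tcp_rot: [[0.987, -0.008, -0.16], [0.16, -0.003, 0.987], [-0.009, -1.0, -0.002]]
wrist_force: [0.2, -0.4, 0.3]
width: 0.0615
```

```bash
python3 go.py .501 .2775 .11 9.3;python3 - <<'E'
from h import *
im=look("scene",340,150,110,110,6,"pics/p1.png")
E
```

```text
clock 13.08 pos [0.4997 0.274  0.2259] yaw 9.18 w 0.0615 F [ 0.22 -0.4   0.35] T [-0.01  0.02  0.03]
SHIFT [0.0029, 0.1159, 0.0035] TURN [0.0018, -0.0021, -0.0088] rows~ 2.7806243525354413
```

View pics/p1.png

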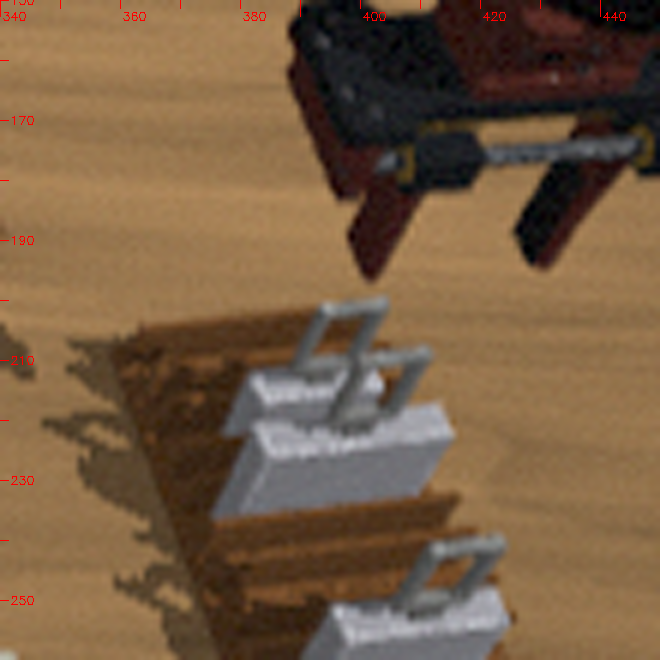

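The open fingers sit centred above pan_3's loop (top bar at scene (406,209)). Descending.

Emit:
step_arm --commands '[[[-0.4, 0.001, 0.04, 0.003, 0, 0, -0.005], [-0.4, 0.001, 0.075, 0.003, 0, 0, -0.005], [-0.4, 0.001, 0.1, 0.003, 0, 0, -0.005], [-0.4, 0.001, 0.116, 0.003, 0, 0, -0.005], [-0.4, 0.001, 0.116, 0.003, 0, 0, -0.005], [-0.4, 0.001, 0.116, 0.003, 0, 0, -0.005]]]'

```text
clock: 13.63
tcp_pos: [0.5028, 0.2781, 0.1173]
tcp_rot: [[0.987, 0.007, -0.159], [0.159, 0.003, 0.987], [0.007, -1.0, 0.001]]
wrist_force: [-0.1, 0.0, 0.3]
width: 0.0615
```

```bash
python3 go.py .501 .2775 .11 9.3;python3 - <<'E'
from h import *
im=look("scene",340,150,110,110,6,"pics/p2.png")
E
```

```text
clock 13.63 pos [0.5028 0.2781 0.1173] yaw 9.15 w 0.0615 F [-0.14  0.01  0.26] T [ 0.02  0.   -0.03]
SHIFT [-0.0019, 0.0073, -0.0004] TURN [-0.0014, -0.0026, 0.0071] rows~ 0.1814717677608932
```

View pics/p2.png

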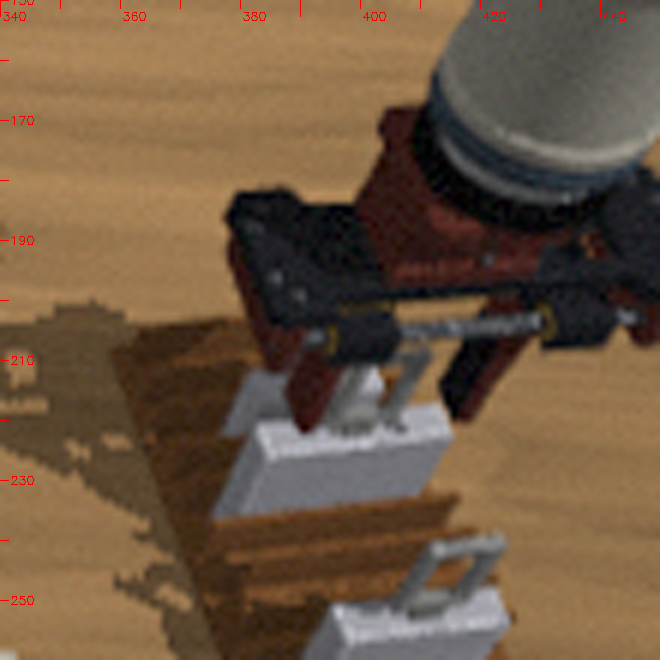

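Fingers straddle pan_3's loop. I settle down 6 mm more and close.

Emit:
step_arm --commands '[[[-0.4, 0, 0.006, 0, 0, -0.002, 0.004], [-0.4, 0, 0.006, 0, 0, -0.002, 0.004], [0.4, 0, 0.006, 0, 0, -0.002, 0.004], [1, 0, 0.006, 0, 0, -0.002, 0.004], [1, 0, 0.006, 0, 0, -0.002, 0.004], [1, 0, 0.006, 0, 0, -0.002, 0.004], [1, 0, 0.006, 0, 0, -0.002, 0.004], [1, 0, 0.006, 0, 0, -0.002, 0.004]]]' --newtons 40

```text
clock: 14.35
tcp_pos: [0.5015, 0.2777, 0.1082]
tcp_rot: [[0.987, -0.0, -0.161], [0.161, 0.0, 0.987], [-0.0, -1.0, 0.0]]
wrist_force: [0.6, -1.5, 0.8]
width: 0.0315
```

```bash
python3 go.py .501 .2775 .25 9.3
```

```text
clock 14.35 pos [0.5015 0.2777 0.1082] yaw 9.29 w 0.0315 F [ 0.59 -1.52  0.76] T [ 0.01 -0.03 -0.06]
SHIFT [-0.0006, -0.1418, -0.0001] TURN [-0.0003, -0.0002, -0.0004] rows~ 3.4009777241424466
```

Emit:
step_arm --commands '[[[1, 0, -0.01, 0, 0, 0, 0], [1, 0, -0.03, 0, 0, 0, 0], [1, 0, -0.055, 0, 0, 0, 0], [1, 0, -0.08, 0, 0, 0, 0], [1, 0, -0.11, 0, 0, 0, 0], [1, 0, -0.145, 0, 0, 0, 0], [1, 0, -0.145, 0, 0, 0, 0], [1, 0, -0.145, 0, 0, 0, 0]]]'

```text
clock: 15.02
tcp_pos: [0.5023, 0.2782, 0.2566]
tcp_rot: [[0.987, 0.005, -0.162], [0.162, 0.003, 0.987], [0.005, -1.0, 0.002]]
wrist_force: [0.0, -0.4, -2.1]
width: 0.0317
```

```bash
python3 go.py .44 .0214 .2442 4.52;python3 - <<'E'
from h import *
im=look("scene",300,100,150,130,5,"pics/p3.png")
E
```

```text
clock 15.02 pos [0.5023 0.2782 0.2566] yaw 9.3 w 0.0317 F [ 0.03 -0.38 -2.11] T [-0.02  0.02  0.02]
SHIFT [-0.103, 0.0113, -0.2434] TURN [-0.0023, 0.0834, 0.0049] rows~ 6.342799532190287
```

View pics/p3.png

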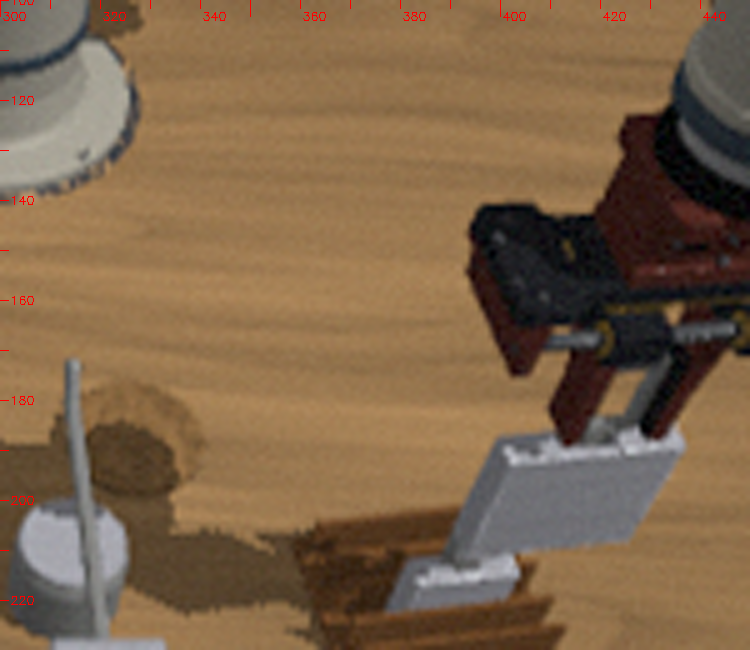

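Emit:
step_arm --commands '[[[1, -0.03, 0.008, -0.03, 0, 0, 0], [1, -0.06, 0.01, -0.06, 0, 0.02, 0], [1, -0.09, 0.011, -0.09, 0, 0.04, 0.003], [1, -0.103, 0.011, -0.13, 0, 0.08, 0.003], [1, -0.103, 0.011, -0.17, 0, 0.083, 0.003], [1, -0.103, 0.011, -0.21, 0, 0.083, 0.003], [1, -0.103, 0.011, -0.243, 0, 0.083, 0.003], [1, -0.103, 0.011, -0.243, 0, 0.083, 0.003]]]'

```text
clock: 15.73
tcp_pos: [0.4387, 0.0163, 0.2396]
tcp_rot: [[0.997, -0.007, -0.073], [0.073, -0.002, 0.997], [-0.007, -1.0, -0.002]]
wrist_force: [-0.1, 0.2, -1.9]
width: 0.0314
```

Emit:
step_arm --commands '[[[1, 0, 0, 0, 0, 0, 0], [1, 0, 0, 0, 0, 0, 0]]]'

```text
clock: 15.9
tcp_pos: [0.4386, 0.0217, 0.2406]
tcp_rot: [[0.997, -0.006, -0.079], [0.079, 0.001, 0.997], [-0.006, -1.0, 0.001]]
wrist_force: [-0.9, -0.5, -1.2]
width: 0.0314
```

```bash
python3 go.py .44 .0214 .2442 4.52;python3 - <<'E'
from h import *
im=look("scene",260,80,110,150,5,"pics/p4.png")
im=look("top",150,90,100,120,6,"pics/p5.png")
E
```

```text
clock 15.9 pos [0.4386 0.0217 0.2406] yaw 4.51 w 0.0314 F [-0.91 -0.53 -1.24] T [ 0.01 -0.02 -0.02]
SHIFT [0.0013, -0.0036, -0.0004] TURN [-0.0013, -0.0002, -0.0061] rows~ 0.09295931624502785
```

View pics/p4.png

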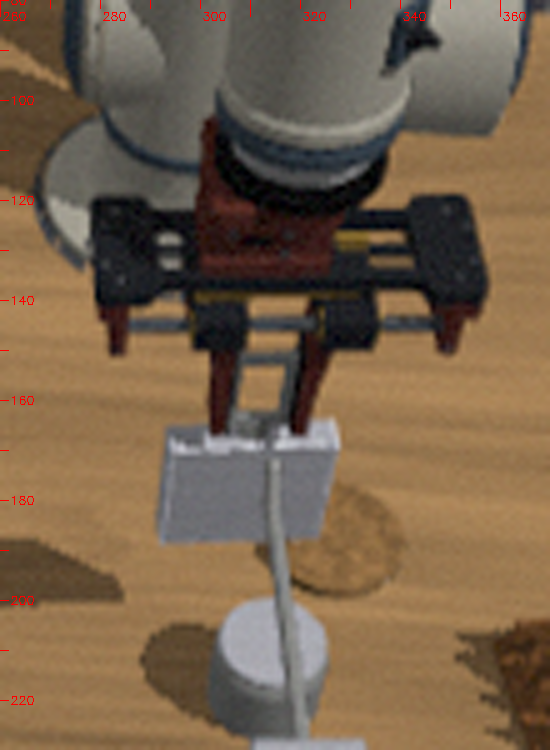

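View pics/p5.png

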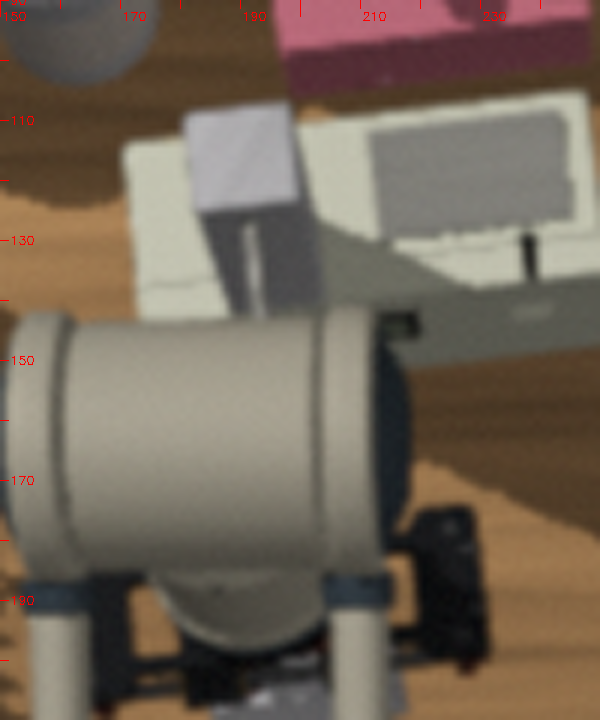

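```bash
python3 - <<'E'
from h import *
s=read_state();p=s["tcp_pos"];R=s["tcp_rot"]
for h in(.0128+.022,.0128-.022): 
  X=p+R@np.array([0,-h,0]);print(X,proj("scene",X))
print("tip",proj("scene",[.4969,.0259,.266]))
E
```

```text
[0.43898731 0.02246498 0.27608336] [313.02186035 151.48589125]
[0.43877096 0.02248886 0.23208389] [311.0144241  163.41818852]
tip [314.38870844 172.01626596]
```

Emit:
step_arm --commands '[[[1, 0.001, -0.0035, 0, 0, 0, -0.005], [1, 0.015, -0.0035, 0, 0, 0, -0.005], [1, 0.03, -0.0035, 0, 0, 0, -0.005], [1, 0.045, -0.0035, 0, 0, 0, -0.005], [1, 0.06, -0.0035, 0, 0, 0, -0.005], [1, 0.075, -0.0035, 0, 0, 0, -0.005], [1, 0.085, -0.0035, 0, 0, 0, -0.005], [1, 0.085, -0.0035, 0, 0, 0, -0.005]]]'

```text
clock: 16.67
tcp_pos: [0.525, 0.0294, 0.2446]
tcp_rot: [[0.997, 0.001, -0.081], [0.081, 0.001, 0.997], [0.001, -1.0, 0.001]]
wrist_force: [-0.5, 0.4, -1.3]
width: 0.0314
```

```bash
python3 go.py .6136 .0351 .2442 4.52;python3 - <<'E'
from h import *
im=look("scene",260,100,110,140,5,"pics/p6.png")
E
```

```text
clock 16.67 pos [0.525  0.0294 0.2446] yaw 4.66 w 0.0314 F [-0.54  0.42 -1.3 ] T [-0.02  0.02  0.05]
SHIFT [0.0888, 0.0005, -0.0015] TURN [-0.0006, 0.0024, 0.001] rows~ 2.129562207475016
```

View pics/p6.png

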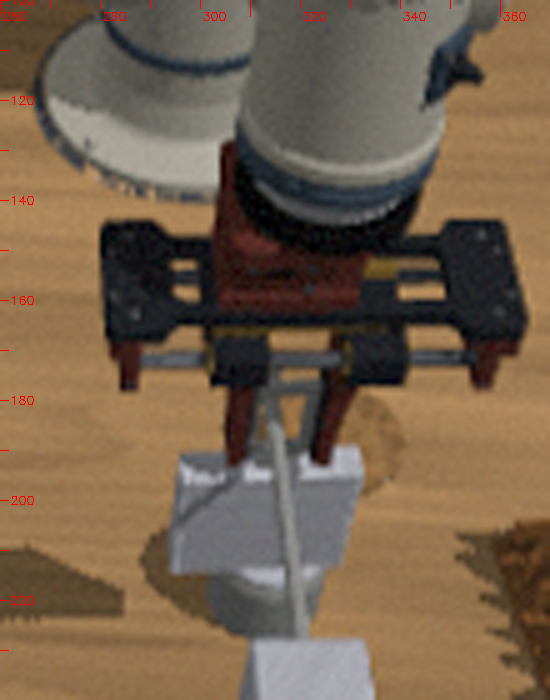

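The hook runs through pan_3's loop with no contact force. Advancing toward the root.

Emit:
step_arm --commands '[[[1, 0.02, 0, -0.0015, 0, 0.002, 0], [1, 0.04, 0, -0.0015, 0, 0.002, 0], [1, 0.06, 0, -0.0015, 0, 0.002, 0], [1, 0.08, 0, -0.0015, 0, 0.002, 0], [1, 0.088, 0, -0.0015, 0, 0.002, 0], [1, 0.088, 0, -0.0015, 0, 0.002, 0], [1, 0.088, 0, -0.0015, 0, 0.002, 0]]]'

```text
clock: 17.3
tcp_pos: [0.6111, 0.0339, 0.2455]
tcp_rot: [[0.997, 0.001, -0.078], [0.078, 0.0, 0.997], [0.001, -1.0, 0.0]]
wrist_force: [-0.2, 0.2, -1.4]
width: 0.0314
```

```bash
python3 go.py .6136 .0351 .2222 4.52
```

```text
clock 17.3 pos [0.6111 0.0339 0.2455] yaw 4.46 w 0.0314 F [-0.16  0.17 -1.4 ] T [ 0.01  0.04 -0.  ]
SHIFT [0.0026, 0.0233, 0.001] TURN [-0.0004, -0.001, 0.0008] rows~ 0.5624266988914715
```

Now lower gently to the hanging height.

Emit:
step_arm --commands '[[[1, 0.0025, 0.005, 0.001, 0, 0, 0], [1, 0.0025, 0.01, 0.001, 0, 0, 0], [1, 0.0025, 0.014, 0.001, 0, 0, 0], [1, 0.0025, 0.018, 0.001, 0, 0, 0], [1, 0.0025, 0.021, 0.001, 0, 0, 0], [1, 0.0025, 0.0225, 0.001, 0, 0, 0], [1, 0.0025, 0.0225, 0.001, 0, 0, 0]]]'

```text
clock: 17.88
tcp_pos: [0.6139, 0.0347, 0.2224]
tcp_rot: [[0.997, 0.001, -0.077], [0.077, 0.0, 0.997], [0.001, -1.0, 0.0]]
wrist_force: [0.2, -0.3, -2.2]
width: 0.0319
```

```bash
python3 go.py .6136 .0351 .2222 4.52;python3 - <<'E'
from h import *
im=look("scene",260,130,110,140,5,"pics/p7.png")
E
```

```text
clock 17.88 pos [0.6139 0.0347 0.2224] yaw 4.42 w 0.0319 F [ 0.24 -0.25 -2.18] T [0.03 0.02 0.02]
SHIFT [-0.0003, 0.0002, 0.0005] TURN [-0.0004, -0.0017, 0.0008] rows~ 0.013820441200220534
```

View pics/p7.png

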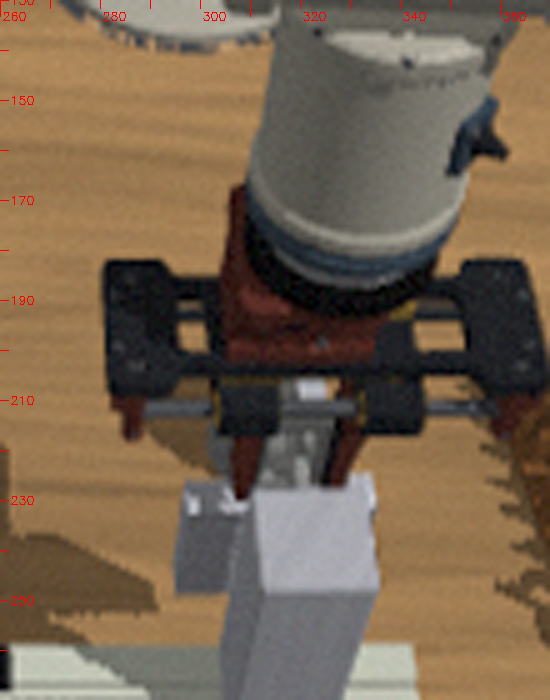

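Emit:
step_arm --commands '[[[1, 0, 0.001, 0.0005, 0, 0, 0], [1, 0, 0.002, 0.0005, 0, 0, 0], [1, 0, 0.002, 0.0005, 0, 0, 0], [1, 0, 0.002, 0.0005, 0, 0, 0]]]'

```text
clock: 18.27
tcp_pos: [0.6143, 0.0352, 0.2218]
tcp_rot: [[0.997, 0.003, -0.077], [0.077, 0.0, 0.997], [0.003, -1.0, 0.0]]
wrist_force: [-0.2, 0.4, 2.3]
width: 0.0316
```

```bash
python3 go.py .6136 .0351 .2222 4.52
```

```text
clock 18.27 pos [0.6143 0.0352 0.2218] yaw 4.43 w 0.0316 F [-0.16  0.36  2.3 ] T [ 0.04  0.08 -0.01]
SHIFT [-0.0007, -0.0004, -0.0001] TURN [-0.0002, -0.0017, 0.0029] rows~ 0.019652962315041312
```

Emit:
step_arm --commands '[[[0.15, 0, 0, 0, 0, 0, 0], [0, 0, 0, 0, 0, 0, 0], [-0.1, 0, 0, 0, 0, 0, 0], [-0.1, 0, 0, 0, 0, 0, 0], [-0.1, 0, 0, 0, 0, 0, 0], [-0.1, 0, -0.02, 0, 0, 0, 0], [-0.1, 0, -0.05, 0, 0, 0, 0], [-0.1, 0, -0.09, 0, 0, 0, 0]]]'

```text
clock: 18.93
tcp_pos: [0.6132, 0.0352, 0.3085]
tcp_rot: [[0.997, -0.005, -0.077], [0.077, 0.0, 0.997], [-0.005, -1.0, 0.001]]
wrist_force: [0.9, 0.4, 0.7]
width: 0.0483
```

Emit:
step_arm --commands '[[[-0.1, 0, -0.03, 0.03, 0, 0, 0], [-0.1, 0, -0.03, 0.07, 0, 0, 0], [-0.3, -0.01, -0.03, 0.11, 0, 0, 0], [-0.4, -0.02, -0.03, 0.15, 0, -0.04, 0], [-0.4, -0.02, -0.03, 0.19, 0, -0.08, 0], [-0.4, -0.02, -0.03, 0.23, 0, -0.08, 0], [-0.4, -0.02, -0.03, 0.26, 0, -0.08, 0], [-0.4, -0.02, -0.03, 0.26, 0, -0.08, 0]]]'

```text
clock: 19.6
tcp_pos: [0.5724, 0.2984, 0.3398]
tcp_rot: [[0.987, -0.0, -0.163], [0.163, 0.002, 0.987], [-0.0, -1.0, 0.002]]
wrist_force: [0.1, -0.2, -1.3]
width: 0.0615
```

```bash
python3 go.py .586 .2957 .2 9.3;python3 - <<'E'
from h import *
im=read_camera("scene");crop(im,260,150,170,130,4,"pics/q1.png")
im=read_camera("top");crop(im,90,90,150,140,5,"pics/q2.png")
E
```

```text
clock 19.6 pos [0.5724 0.2984 0.3398] yaw 9.38 w 0.0615 F [ 0.1  -0.16 -1.26] T [ 0.   -0.03  0.07]
SHIFT [0.013, 0.1397, -0.0051] TURN [-0.0016, 0.0015, -0.0] rows~ 3.367838358939871
```

View pics/q1.png

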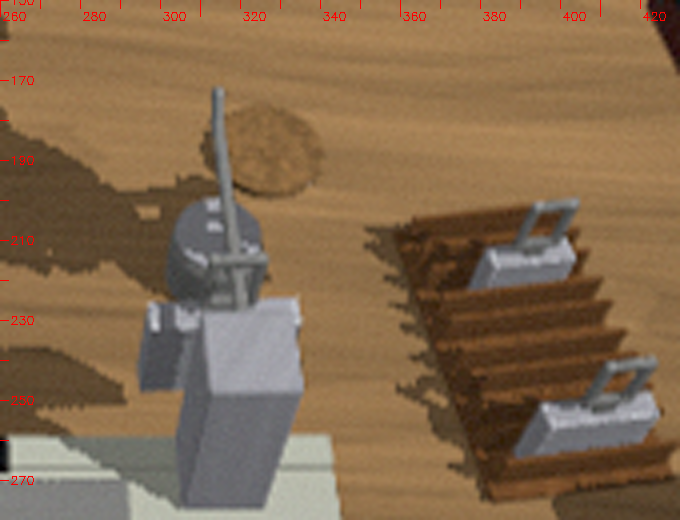

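View pics/q2.png

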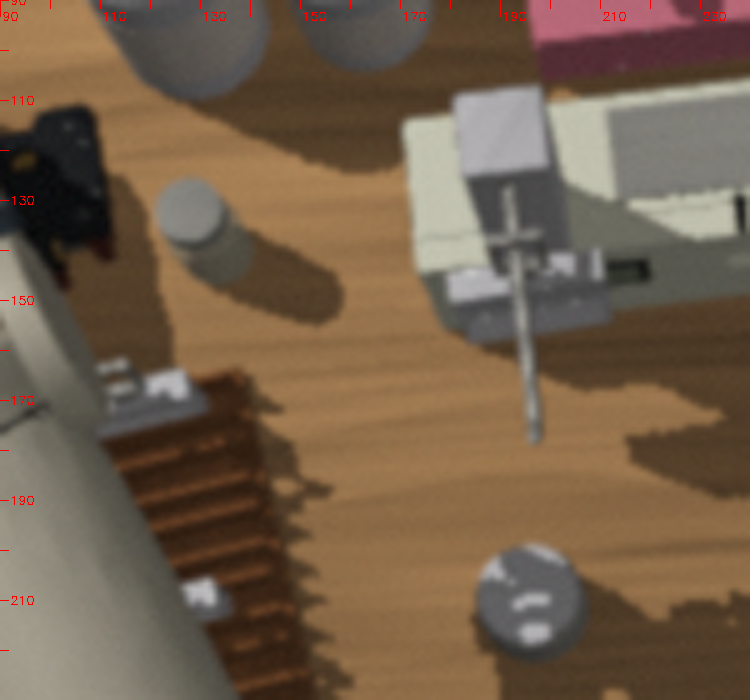

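Pan_3 hangs free on the hook near the post, loop top at scene (317,215). Pan_4 still stands in the far slot with its loop at scene (418,241). Going to it.

Emit:
step_arm --commands '[[[-0.4, 0.013, 0.02, -0.005, 0, 0, 0], [-0.4, 0.013, 0.06, -0.005, 0, 0, 0], [-0.4, 0.013, 0.1, -0.005, 0, 0, 0], [-0.4, 0.013, 0.135, -0.005, 0, 0, 0], [-0.4, 0.013, 0.135, -0.005, 0, 0, 0], [-0.4, 0.013, 0.135, -0.005, 0, 0, 0], [-0.4, 0.013, 0.135, -0.005, 0, 0, 0]]]'

```text
clock: 20.28
tcp_pos: [0.5888, 0.2893, 0.2096]
tcp_rot: [[0.988, 0.005, -0.155], [0.155, 0.002, 0.988], [0.006, -1.0, 0.001]]
wrist_force: [0.2, -0.5, 0.9]
width: 0.0618
```

```bash
python3 go.py .586 .2957 .096 9.5;python3 - <<'E'
from h import *
im=look("scene",360,160,110,110,6,"pics/q3.png")
E
```

```text
clock 20.28 pos [0.5888 0.2893 0.2096] yaw 8.93 w 0.0618 F [ 0.2  -0.49  0.91] T [0.06 0.   0.05]
SHIFT [-0.0025, 0.1136, 0.0066] TURN [-0.001, -0.0099, 0.0057] rows~ 2.7295232389886697
```

View pics/q3.png

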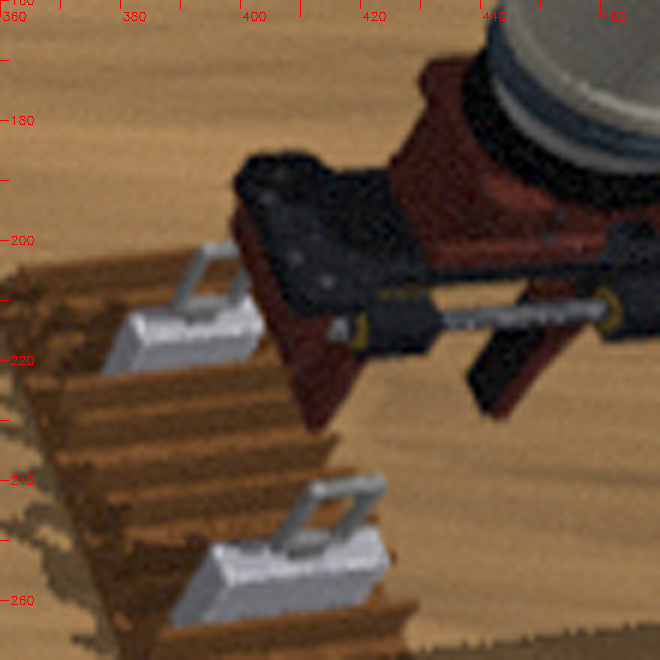

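Emit:
step_arm --commands '[[[-0.4, -0.001, 0.0, 0.005, 0, -0.006, 0.003], [-0.4, -0.001, 0.03, 0.005, 0, -0.006, 0.003], [-0.4, -0.001, 0.06, 0.005, 0, -0.006, 0.003], [-0.4, -0.001, 0.085, 0.005, 0, -0.006, 0.003], [-0.4, -0.001, 0.1, 0.005, 0, -0.006, 0.003], [-0.4, -0.001, 0.1, 0.005, 0, -0.006, 0.003], [-0.4, -0.001, 0.1, 0.005, 0, -0.006, 0.003]]]'

```text
clock: 20.92
tcp_pos: [0.5867, 0.2954, 0.1077]
tcp_rot: [[0.987, 0.0, -0.163], [0.163, 0.001, 0.987], [0.0, -1.0, 0.001]]
wrist_force: [0.4, 0.7, 0.1]
width: 0.0614
```

```bash
python3 go.py .586 .2957 .096 9.5;python3 - <<'E'
from h import *
im=look("scene",360,160,110,110,6,"pics/q4.png")
E
```

```text
clock 20.92 pos [0.5867 0.2954 0.1077] yaw 9.37 w 0.0614 F [0.36 0.72 0.15] T [ 0.05 -0.07 -0.01]
SHIFT [-0.0006, 0.0117, 0.0004] TURN [-0.0006, -0.0022, 0.0001] rows~ 0.2817407545240401
```

View pics/q4.png

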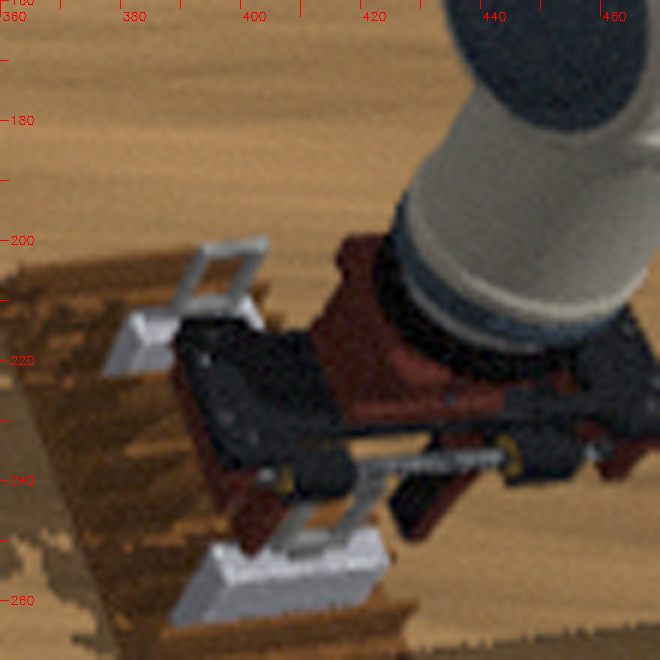

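Fingers straddle pan_4's loop. Lower 11 mm and close.

Emit:
step_arm --commands '[[[-0.4, 0, 0.008, 0, 0, -0.002, 0], [-0.4, 0, 0.011, 0, 0, -0.002, 0], [-0.4, 0, 0.011, 0, 0, -0.002, 0], [0.4, 0, 0.011, 0, 0, -0.002, 0], [1, 0, 0.011, 0, 0, -0.002, 0], [1, 0, 0.011, 0, 0, -0.002, 0], [1, 0, 0.011, 0, 0, -0.002, 0], [1, 0, 0.011, 0, 0, -0.002, 0]]]' --newtons 40

```text
clock: 21.63
tcp_pos: [0.5863, 0.2948, 0.0953]
tcp_rot: [[0.986, -0.001, -0.164], [0.164, 0.0, 0.986], [-0.001, -1.0, 0.0]]
wrist_force: [-0.7, 0.3, 1.7]
width: 0.0318
```

```bash
python3 go.py .586 .2957 .25 9.3
```

```text
clock 21.63 pos [0.5863 0.2948 0.0953] yaw 9.46 w 0.0318 F [-0.68  0.28  1.69] T [0.04 0.05 0.02]
SHIFT [-0.0003, -0.1547, 0.0009] TURN [-0.0002, 0.0029, -0.001] rows~ 3.7093317518630857
```

Emit:
step_arm --commands '[[[1, 0, -0.01, 0, 0, 0, 0], [1, 0, -0.03, 0, 0, 0, 0], [1, 0, -0.055, 0, 0, 0, 0], [1, 0, -0.08, 0, 0, 0, 0], [1, 0, -0.115, 0, 0, 0, 0], [1, 0, -0.15, 0, 0, 0, 0], [1, 0, -0.155, 0, 0, 0, 0], [1, 0, -0.155, 0, 0, 0, 0]]]'

```text
clock: 22.3
tcp_pos: [0.5873, 0.2952, 0.2548]
tcp_rot: [[0.986, 0.005, -0.164], [0.164, 0.003, 0.986], [0.006, -1.0, 0.002]]
wrist_force: [0.3, -0.6, -1.6]
width: 0.0313
```

```bash
python3 go.py .44 .0214 .2433 4.52
```

```text
clock 22.3 pos [0.5873 0.2952 0.2548] yaw 9.46 w 0.0313 F [ 0.3  -0.61 -1.55] T [-0.01  0.02  0.01]
SHIFT [-0.1904, 0.0099, -0.2459] TURN [-0.0022, 0.0863, 0.0058] rows~ 7.461631645729873
```

Emit:
step_arm --commands '[[[1, -0.04, 0.005, -0.008, 0, 0, 0], [1, -0.08, 0.009, -0.016, 0, 0.02, 0], [1, -0.12, 0.009, -0.024, 0, 0.04, 0.004], [1, -0.155, 0.009, -0.04, 0, 0.086, 0.004], [1, -0.178, 0.009, -0.07, 0, 0.086, 0.004], [1, -0.19, 0.009, -0.105, 0, 0.086, 0.004], [1, -0.19, 0.009, -0.145, 0, 0.086, 0.004], [1, -0.19, 0.009, -0.185, 0, 0.086, 0.004]]]'

```text
clock: 22.97
tcp_pos: [0.428, 0.08, 0.2395]
tcp_rot: [[0.997, -0.007, -0.081], [0.081, -0.001, 0.997], [-0.007, -1.0, -0.0]]
wrist_force: [1.5, 0.6, -1.5]
width: 0.0317
```

Emit:
step_arm --commands '[[[1, 0, 0, -0.035, 0, 0, 0], [1, 0, 0, -0.06, 0, 0, 0], [1, 0, 0, -0.06, 0, 0, 0], [1, 0, 0, -0.06, 0, 0, 0], [1, 0, 0, -0.06, 0, 0, 0]]]'

```text
clock: 23.38
tcp_pos: [0.4337, 0.0217, 0.2399]
tcp_rot: [[0.997, -0.007, -0.079], [0.079, 0.0, 0.997], [-0.007, -1.0, 0.001]]
wrist_force: [-0.5, 0.3, -2.0]
width: 0.0313
```

```bash
python3 go.py .44 .0214 .2433 4.52;python3 - <<'E'
from h import *
im=look("scene",260,80,110,150,5,"pics/r1.png")
E
```

```text
clock 23.38 pos [0.4337 0.0217 0.2399] yaw 4.52 w 0.0313 F [-0.51  0.27 -1.95] T [ 0.01 -0.02 -0.04]
SHIFT [0.0062, -0.0034, -0.0008] TURN [-0.0007, 0.0001, -0.0074] rows~ 0.17059667686097188
```

View pics/r1.png

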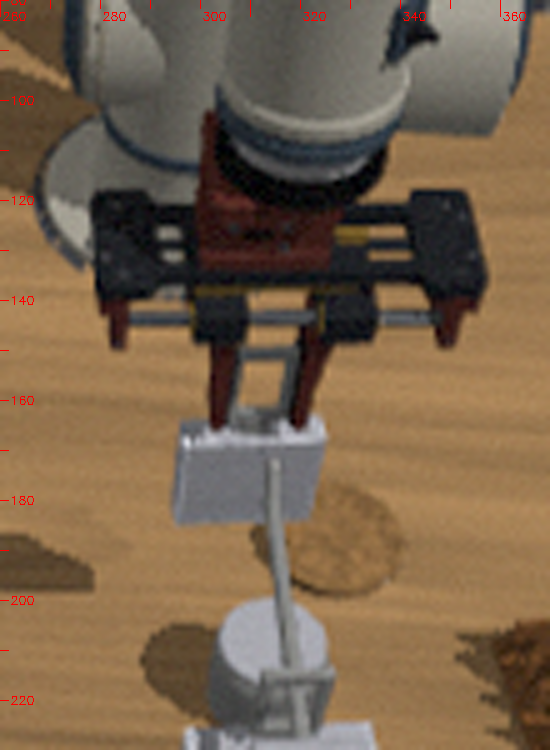

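Emit:
step_arm --commands '[[[1, 0.006, -0.0035, -0.0008, 0, 0, -0.006], [1, 0.02, -0.0035, -0.0008, 0, 0, -0.006], [1, 0.035, -0.0035, -0.0008, 0, 0, -0.006], [1, 0.05, -0.0035, -0.0008, 0, 0, -0.006], [1, 0.065, -0.0035, -0.0008, 0, 0, -0.006], [1, 0.08, -0.0035, -0.0008, 0, 0, -0.006], [1, 0.09, -0.0035, -0.0008, 0, 0, -0.006], [1, 0.09, -0.0035, -0.0008, 0, 0, -0.006]]]'

```text
clock: 24.1
tcp_pos: [0.5253, 0.0289, 0.2434]
tcp_rot: [[0.997, -0.0, -0.081], [0.081, 0.0, 0.997], [-0.0, -1.0, 0.0]]
wrist_force: [0.5, 0.2, -2.1]
width: 0.0316
```

```bash
python3 go.py .5737 .0320 .2433 4.52;python3 - <<'E'
from h import *
im=look("scene",260,100,110,140,5,"pics/r2.png")
E
```

```text
clock 24.1 pos [0.5253 0.0289 0.2434] yaw 4.66 w 0.0316 F [ 0.55  0.22 -2.06] T [ 0.09 -0.01  0.03]
SHIFT [0.0484, 0.0001, -0.0009] TURN [-0.0002, 0.0024, -0.0001] rows~ 1.1619560985510036
```

View pics/r2.png

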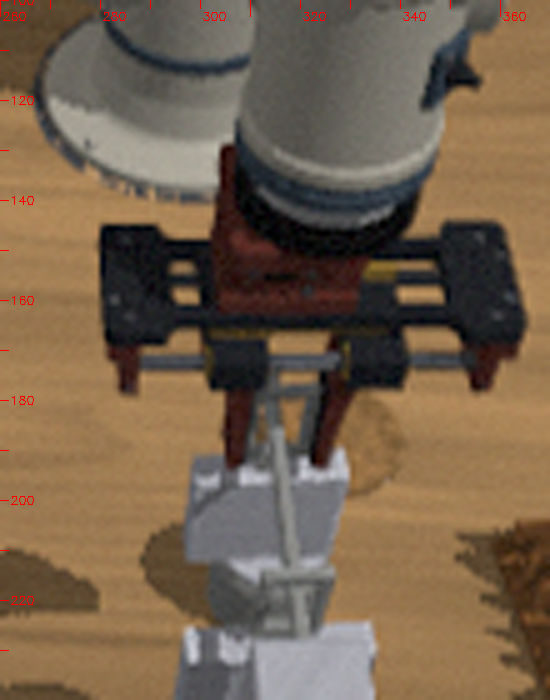

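Hook runs through pan_4's loop; pan_3 still hangs behind. Advancing to 75 mm from the root.

Emit:
step_arm --commands '[[[1, 0.015, 0, -0.001, 0, 0.002, 0], [1, 0.03, 0, -0.001, 0, 0.002, 0], [1, 0.043, 0, -0.001, 0, 0.002, 0], [1, 0.048, 0, -0.001, 0, 0.002, 0], [1, 0.048, 0, -0.001, 0, 0.002, 0], [1, 0.048, 0, -0.001, 0, 0.002, 0], [1, 0.048, 0, -0.001, 0, 0.002, 0]]]'

```text
clock: 24.73
tcp_pos: [0.5712, 0.0306, 0.2447]
tcp_rot: [[0.997, 0.001, -0.077], [0.077, -0.0, 0.997], [0.001, -1.0, -0.0]]
wrist_force: [0.4, -1.1, -2.1]
width: 0.032
```

```bash
python3 go.py .5737 .0320 .2213 4.52
```

```text
clock 24.73 pos [0.5712 0.0306 0.2447] yaw 4.44 w 0.032 F [ 0.41 -1.07 -2.05] T [-0.   -0.01 -0.04]
SHIFT [0.0025, 0.0235, 0.0012] TURN [0.0001, -0.0014, 0.0008] rows~ 0.5664249377689526
```

Emit:
step_arm --commands '[[[1, 0.0025, 0.005, 0.001, 0, 0, 0], [1, 0.0025, 0.01, 0.001, 0, 0, 0], [1, 0.0025, 0.014, 0.001, 0, 0, 0], [1, 0.0025, 0.018, 0.001, 0, 0, 0], [1, 0.0025, 0.021, 0.001, 0, 0, 0], [1, 0.0025, 0.0235, 0.001, 0, 0, 0], [1, 0.0025, 0.0235, 0.001, 0, 0, 0], [1, 0.0025, 0.0235, 0.001, 0, 0, 0]]]'

```text
clock: 25.4
tcp_pos: [0.5742, 0.0316, 0.2212]
tcp_rot: [[0.997, 0.001, -0.077], [0.077, -0.0, 0.997], [0.001, -1.0, -0.0]]
wrist_force: [-0.6, -0.2, -0.3]
width: 0.0316
```

```bash
python3 go.py .5737 .0320 .2213 4.52
```

```text
clock 25.4 pos [0.5742 0.0316 0.2212] yaw 4.42 w 0.0316 F [-0.63 -0.24 -0.26] T [-0.    0.15 -0.  ]
SHIFT [-0.0005, -0.0001, 0.0005] TURN [0.0001, -0.0017, 0.0011] rows~ 0.016496177118245546
```

Weight is partly carried by the hook already. One more mm down, then release.

Emit:
step_arm --commands '[[[1, 0, 0.001, 0.0005, 0, 0, 0], [1, 0, 0.001, 0.0005, 0, 0, 0], [1, 0, 0.001, 0.0005, 0, 0, 0]]]'

```text
clock: 25.65
tcp_pos: [0.5743, 0.0317, 0.2209]
tcp_rot: [[0.997, 0.002, -0.077], [0.077, -0.001, 0.997], [0.002, -1.0, -0.001]]
wrist_force: [-2.7, -2.6, 4.9]
width: 0.0318
```

Emit:
step_arm --commands '[[[0.15, 0, 0, 0, 0, 0, 0], [0, 0, 0, 0, 0, 0, 0], [-0.1, 0, 0, 0, 0, 0, 0], [-0.1, 0, 0, 0, 0, 0, 0], [-0.1, 0, 0, 0, 0, 0, 0], [-0.1, 0, -0.02, 0, 0, 0, 0], [-0.1, 0, -0.05, 0, 0, 0, 0], [-0.1, 0, -0.09, 0, 0, 0, 0]]]'

```text
clock: 26.32
tcp_pos: [0.5734, 0.0322, 0.3073]
tcp_rot: [[0.997, -0.006, -0.077], [0.077, 0.0, 0.997], [-0.006, -1.0, 0.001]]
wrist_force: [0.2, 0.4, -0.4]
width: 0.0485
```

```bash
python3 go.py .456 .273 .34 9
```

```text
clock 26.32 pos [0.5734 0.0322 0.3073] yaw 4.43 w 0.0485 F [ 0.25  0.38 -0.38] T [ 0.06 -0.01 -0.  ]
SHIFT [-0.0986, -0.032, 0.2492] TURN [-0.0008, -0.0797, -0.0057] rows~ 6.471217951271334
```

Emit:
step_arm --commands '[[[-0.1, 0, -0.03, 0.03, 0, 0, 0], [-0.1, -0.01, -0.03, 0.07, 0, 0, 0], [-0.3, -0.03, -0.03, 0.11, 0, 0, 0], [-0.4, -0.05, -0.03, 0.14, 0, -0.04, 0], [-0.4, -0.07, -0.03, 0.18, 0, -0.08, 0], [-0.4, -0.098, -0.03, 0.21, 0, -0.08, -0.005], [-0.4, -0.098, -0.03, 0.249, 0, -0.08, -0.005], [-0.4, -0.098, -0.03, 0.249, 0, -0.08, -0.005]]]'

```text
clock: 26.98
tcp_pos: [0.4545, 0.2782, 0.3392]
tcp_rot: [[0.986, 0.005, -0.164], [0.164, 0.003, 0.986], [0.005, -1.0, 0.002]]
wrist_force: [1.2, -0.8, -0.3]
width: 0.0612
```

```bash
python3 go.py .456 .273 .19 9;python3 - <<'E'
from h import *
im=read_camera("scene");crop(im,260,150,170,130,4,"pics/s1.png")
im=read_camera("top");crop(im,90,90,150,140,5,"pics/s2.png")
E
```

```text
clock 26.98 pos [0.4545 0.2782 0.3392] yaw 9.43 w 0.0612 F [ 1.2  -0.79 -0.26] T [ 0.06 -0.05  0.  ]
SHIFT [-0.0001, 0.1492, -0.0057] TURN [-0.0021, 0.0075, 0.0051] rows~ 3.5814586756153184
```

View pics/s1.png

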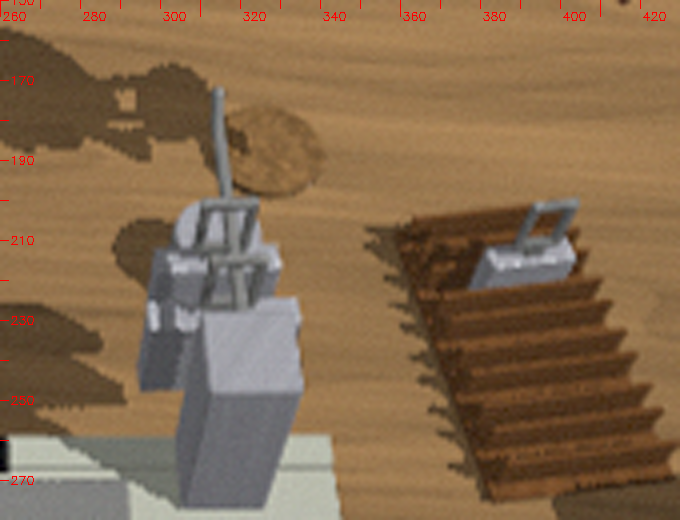

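View pics/s2.png

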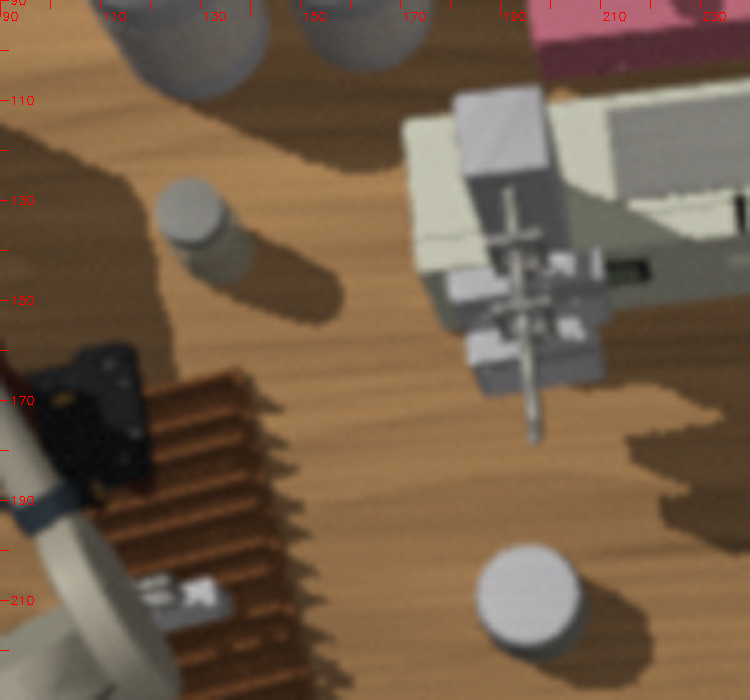

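Pan_3 (loop at top (191,137)) and pan_4 (194,150) both hang separately. Pan_5 is alone in the rack, loop at top (119,206) and scene (398.5,200.5), as before. Going down to it.

Emit:
step_arm --commands '[[[-0.4, 0, 0.02, -0.003, 0, 0.005, 0], [-0.4, 0, 0.06, -0.003, 0, 0.005, 0], [-0.4, 0, 0.1, -0.003, 0, 0.005, 0], [-0.4, 0, 0.14, -0.003, 0, 0.005, 0], [-0.4, 0, 0.149, -0.003, 0, 0.005, 0], [-0.4, 0, 0.149, -0.003, 0, 0.005, 0], [-0.4, 0, 0.149, -0.003, 0, 0.005, 0]]]'

```text
clock: 27.67
tcp_pos: [0.4594, 0.2693, 0.1926]
tcp_rot: [[0.989, 0.007, -0.15], [0.15, 0.001, 0.989], [0.007, -1.0, -0.0]]
wrist_force: [-0.3, -0.1, 0.7]
width: 0.0614
```

```bash
python3 go.py .456 .273 .0835 9.3;python3 - <<'E'
from h import *
im=look("scene",340,140,110,110,6,"pics/s3.png")
E
```

```text
clock 27.67 pos [0.4594 0.2693 0.1926] yaw 8.64 w 0.0614 F [-0.33 -0.07  0.66] T [0.05 0.01 0.04]
SHIFT [-0.0036, 0.109, 0.0042] TURN [0.0001, -0.0115, 0.007] rows~ 2.617923973016453
```

View pics/s3.png

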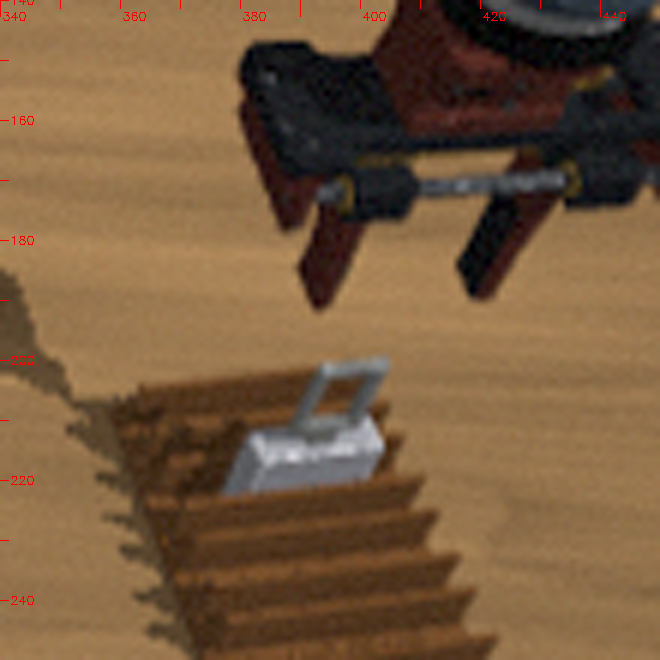

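Emit:
step_arm --commands '[[[-0.4, -0.003, 0.0, 0.003, 0, -0.008, 0.003], [-0.4, -0.003, 0.03, 0.003, 0, -0.008, 0.003], [-0.4, -0.003, 0.06, 0.003, 0, -0.008, 0.003], [-0.4, -0.003, 0.085, 0.003, 0, -0.008, 0.003], [-0.4, -0.003, 0.099, 0.003, 0, -0.008, 0.003], [-0.4, -0.003, 0.099, 0.003, 0, -0.008, 0.003], [-0.4, -0.003, 0.099, 0.003, 0, -0.008, 0.003]]]'

```text
clock: 28.3
tcp_pos: [0.4563, 0.273, 0.0936]
tcp_rot: [[0.987, 0.004, -0.16], [0.16, 0.001, 0.987], [0.004, -1.0, 0.0]]
wrist_force: [-0.8, 0.1, -0.1]
width: 0.0615
```

```bash
python3 go.py .456 .273 .0835 9.3;python3 - <<'E'
from h import *
im=look("scene",340,140,110,110,6,"pics/s4.png")
E
```

```text
clock 28.3 pos [0.4563 0.273  0.0936] yaw 9.2 w 0.0615 F [-0.79  0.09 -0.1 ] T [0.   0.02 0.04]
SHIFT [-0.0003, 0.0101, 0.0001] TURN [-0.0002, -0.0017, 0.0044] rows~ 0.2411560507704583
```

View pics/s4.png

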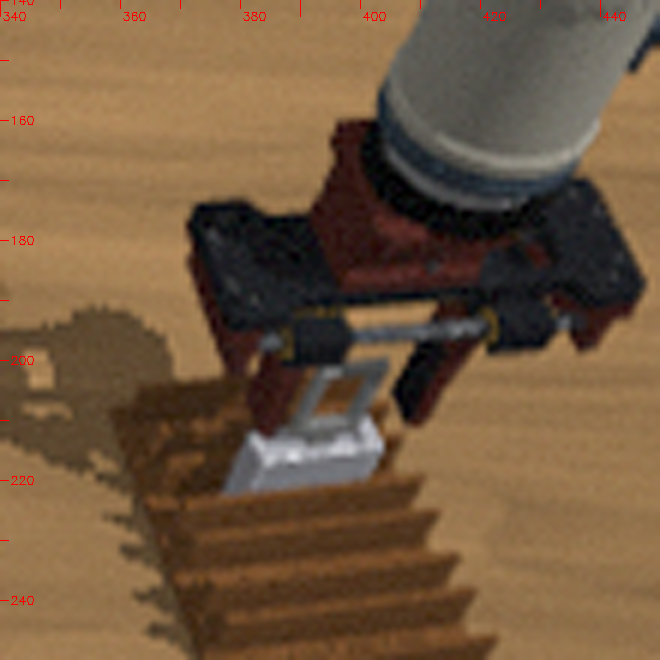

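Fingers straddle pan_5's loop. Lower 9 mm and close.

Emit:
step_arm --commands '[[[-0.4, 0, 0.007, 0, 0, -0.002, 0.003], [-0.4, 0, 0.009, 0, 0, -0.002, 0.003], [-0.4, 0, 0.009, 0, 0, -0.002, 0.003], [0.4, 0, 0.009, 0, 0, -0.002, 0.003], [1, 0, 0.009, 0, 0, -0.002, 0.003], [1, 0, 0.009, 0, 0, -0.002, 0.003], [1, 0, 0.009, 0, 0, -0.002, 0.003], [1, 0, 0.009, 0, 0, -0.002, 0.003]]]' --newtons 40

```text
clock: 29.02
tcp_pos: [0.4558, 0.2725, 0.0829]
tcp_rot: [[0.987, -0.0, -0.161], [0.161, -0.0, 0.987], [-0.0, -1.0, -0.0]]
wrist_force: [0.9, -0.4, 1.0]
width: 0.0314
```

```bash
python3 go.py .456 .273 .25 9.3
```

```text
clock 29.02 pos [0.4558 0.2725 0.0829] yaw 9.29 w 0.0314 F [ 0.9  -0.39  0.98] T [ 0.04  0.08 -0.02]
SHIFT [0.0003, -0.1671, 0.0004] TURN [0.0003, -0.0001, -0.0001] rows~ 4.006354868427699
```

Emit:
step_arm --commands '[[[1, 0, -0.01, 0, 0, 0, 0], [1, 0, -0.03, 0, 0, 0, 0], [1, 0, -0.055, 0, 0, 0, 0], [1, 0, -0.085, 0, 0, 0, 0], [1, 0, -0.125, 0, 0, 0, 0], [1, 0, -0.165, 0, 0, 0, 0], [1, 0, -0.165, 0, 0, 0, 0], [1, 0, -0.165, 0, 0, 0, 0]]]'

```text
clock: 29.68
tcp_pos: [0.4567, 0.2731, 0.2519]
tcp_rot: [[0.987, 0.006, -0.162], [0.161, 0.003, 0.987], [0.006, -1.0, 0.002]]
wrist_force: [0.9, 0.3, -1.9]
width: 0.0318
```

```bash
python3 go.py .44 .0214 .2429 4.52
```

```text
clock 29.68 pos [0.4567 0.2731 0.2519] yaw 9.29 w 0.0318 F [ 0.88  0.32 -1.86] T [-0.04  0.05 -0.05]
SHIFT [-0.0572, 0.0082, -0.2457] TURN [-0.002, 0.0833, 0.0062] rows~ 6.051900777922479
```

Emit:
step_arm --commands '[[[1, -0.03, 0.006, -0.03, 0, 0, 0], [1, -0.05, 0.008, -0.065, 0, 0.02, 0.004], [1, -0.057, 0.008, -0.105, 0, 0.04, 0.004], [1, -0.057, 0.008, -0.145, 0, 0.083, 0.004], [1, -0.057, 0.008, -0.185, 0, 0.083, 0.004], [1, -0.057, 0.008, -0.22, 0, 0.083, 0.004], [1, -0.057, 0.008, -0.246, 0, 0.083, 0.004], [1, -0.057, 0.008, -0.246, 0, 0.083, 0.004]]]'

```text
clock: 30.35
tcp_pos: [0.4389, 0.0166, 0.2379]
tcp_rot: [[0.997, -0.007, -0.074], [0.074, -0.003, 0.997], [-0.007, -1.0, -0.002]]
wrist_force: [0.8, 0.4, -0.7]
width: 0.0317
```

Emit:
step_arm --commands '[[[1, 0, 0, 0, 0, 0, 0], [1, 0, 0, 0, 0, 0, 0], [1, 0, 0, 0, 0, 0, 0]]]'

```text
clock: 30.6
tcp_pos: [0.439, 0.0216, 0.2392]
tcp_rot: [[0.997, -0.005, -0.081], [0.081, -0.0, 0.997], [-0.005, -1.0, -0.0]]
wrist_force: [-0.5, 0.8, -1.2]
width: 0.0317
```

```bash
python3 go.py .44 .0214 .2429 4.52;python3 - <<'E'
from h import *
im=look("scene",260,80,110,150,5,"pics/u1.png")
E
```

```text
clock 30.6 pos [0.439  0.0216 0.2392] yaw 4.62 w 0.0317 F [-0.54  0.8  -1.19] T [ 0.01 -0.01 -0.01]
SHIFT [0.001, -0.0037, -0.0003] TURN [0.0, 0.0017, -0.0054] rows~ 0.09162131507202431
```

View pics/u1.png

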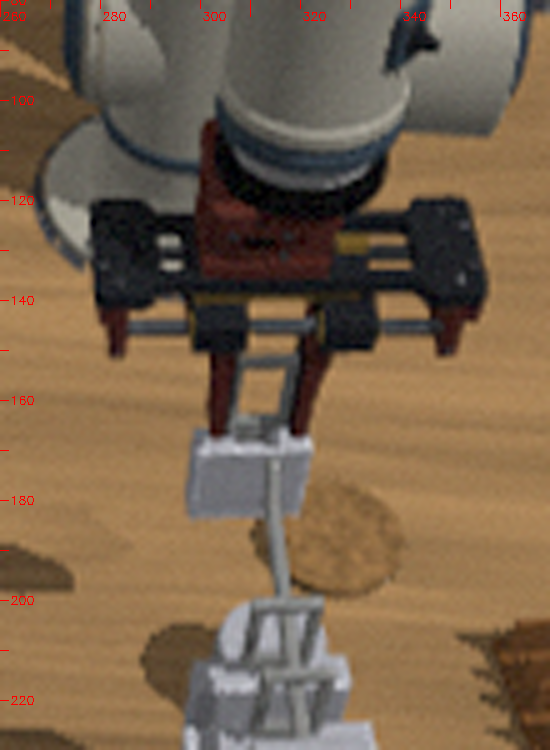

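Pan_5 is upright in front of the tip at (314,172). I insert it to 112 mm from the root.

Emit:
step_arm --commands '[[[1, 0.001, -0.0037, 0, 0, 0.002, -0.004], [1, 0.015, -0.0037, 0, 0, 0.002, -0.004], [1, 0.03, -0.0037, 0, 0, 0.002, -0.004], [1, 0.045, -0.0037, 0, 0, 0.002, -0.004], [1, 0.06, -0.0037, 0, 0, 0.002, -0.004], [1, 0.075, -0.0037, 0, 0, 0.002, -0.004], [1, 0.085, -0.0037, 0, 0, 0.002, -0.004], [1, 0.085, -0.0037, 0, 0, 0.002, -0.004]]]'

```text
clock: 31.32
tcp_pos: [0.5251, 0.0283, 0.2426]
tcp_rot: [[0.997, -0.001, -0.079], [0.079, -0.0, 0.997], [-0.001, -1.0, -0.0]]
wrist_force: [0.1, 0.0, -0.5]
width: 0.0312
```

```bash
python3 go.py .5368 .0291 .2209 4.52;python3 - <<'E'
from h import *
im=look("scene",260,100,110,140,5,"pics/u2.png")
E
```

```text
clock 31.32 pos [0.5251 0.0283 0.2426] yaw 4.51 w 0.0312 F [ 0.07  0.02 -0.51] T [0.04 0.06 0.06]
SHIFT [0.0117, 0.0217, -0.0001] TURN [0.0003, -0.0002, -0.0009] rows~ 0.5917203552259439
```

View pics/u2.png

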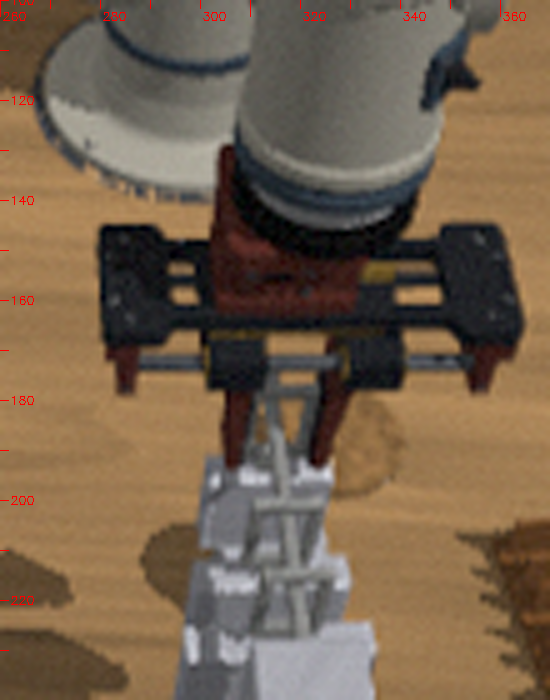

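Emit:
step_arm --commands '[[[1, 0.008, 0, 0, 0, 0, 0], [1, 0.0115, 0, 0, 0, 0, 0], [1, 0.0115, 0.006, 0, 0, 0, 0], [1, 0.0115, 0.011, 0, 0, 0, 0], [1, 0.0115, 0.016, 0, 0, 0, 0], [1, 0.0115, 0.02, 0, 0, 0, 0], [1, 0.0115, 0.022, 0, 0, 0, 0], [1, 0.0115, 0.022, 0, 0, 0, 0]]]'

```text
clock: 32.03
tcp_pos: [0.5352, 0.0281, 0.221]
tcp_rot: [[0.997, -0.0, -0.077], [0.077, -0.001, 0.997], [-0.0, -1.0, -0.001]]
wrist_force: [0.5, 0.2, 0.0]
width: 0.0313
```

Emit:
step_arm --commands '[[[1, 0, 0, 0, 0, 0, 0], [1, 0, 0, 0, 0, 0, 0]]]'

```text
clock: 32.2
tcp_pos: [0.5355, 0.0282, 0.2214]
tcp_rot: [[0.997, 0.0, -0.077], [0.077, -0.001, 0.997], [0.0, -1.0, -0.001]]
wrist_force: [-0.0, 0.2, 0.2]
width: 0.0317
```

```bash
python3 go.py .5368 .0291 .2209 4.52
```

```text
clock 32.2 pos [0.5355 0.0282 0.2214] yaw 4.42 w 0.0317 F [-0.    0.17  0.17] T [ 0.04 -0.01  0.01]
SHIFT [0.0014, 0.0005, 0.0008] TURN [0.0006, -0.0018, 0.0001] rows~ 0.04066850999358588
```

Emit:
step_arm --commands '[[[1, 0.001, 0.001, 0.0008, 0, 0, 0], [1, 0.001, 0.0015, 0.0008, 0, 0, 0], [1, 0.001, 0.0015, 0.0008, 0, 0, 0], [1, 0.001, 0.0015, 0.0008, 0, 0, 0]]]'

```text
clock: 32.53
tcp_pos: [0.5366, 0.029, 0.2206]
tcp_rot: [[0.997, 0.001, -0.077], [0.077, -0.001, 0.997], [0.001, -1.0, -0.001]]
wrist_force: [-1.3, -0.2, 5.1]
width: 0.0316
```

The hook carries the load (+5 N upward on the tool). Release and rise.

Emit:
step_arm --commands '[[[0.15, 0, 0, 0, 0, 0, 0], [0, 0, 0, 0, 0, 0, 0], [-0.1, 0, 0, 0, 0, 0, 0], [-0.1, 0, 0, 0, 0, 0, 0], [-0.1, 0, 0, 0, 0, 0, 0], [-0.1, 0, -0.02, 0, 0, 0, 0], [-0.1, 0, -0.05, 0, 0, 0, 0], [-0.1, 0, -0.09, 0, 0, 0, 0]]]'

```text
clock: 33.2
tcp_pos: [0.5355, 0.0292, 0.3074]
tcp_rot: [[0.997, -0.007, -0.077], [0.077, -0.0, 0.997], [-0.007, -1.0, 0.0]]
wrist_force: [0.8, 0.2, 0.3]
width: 0.0486
```

Emit:
step_arm --commands '[[[-0.1, 0, -0.04, 0, 0, 0, 0], [-0.1, 0, -0.07, 0.03, 0, 0, 0], [-0.1, -0.01, -0.07, 0.07, 0, 0, 0], [-0.1, -0.02, -0.07, 0.11, 0, 0, 0], [-0.1, -0.05, -0.07, 0.15, 0, 0, 0], [-0.1, -0.08, -0.07, 0.19, 0, 0, 0], [-0.1, -0.1, -0.07, 0.23, 0, 0, 0], [-0.1, -0.1, -0.07, 0.27, 0, 0, 0]]]'

```text
clock: 33.87
tcp_pos: [0.4174, 0.2758, 0.3813]
tcp_rot: [[0.997, 0.002, -0.077], [0.077, 0.001, 0.997], [0.002, -1.0, 0.0]]
wrist_force: [0.9, -0.5, 0.4]
width: 0.0482
```

```bash
python3 - <<'E'
from h import *
im=read_camera("scene");cv2.imwrite("pics/v0.png",cv2.resize(im[:,:,::-1],(800,600),interpolation=cv2.INTER_CUBIC));crop(im,260,150,170,130,4,"pics/v1.png")
im=read_camera("top");crop(im,160,90,180,150,4,"pics/v2.png")
E
```

```text
(no output)
```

View pics/v0.png

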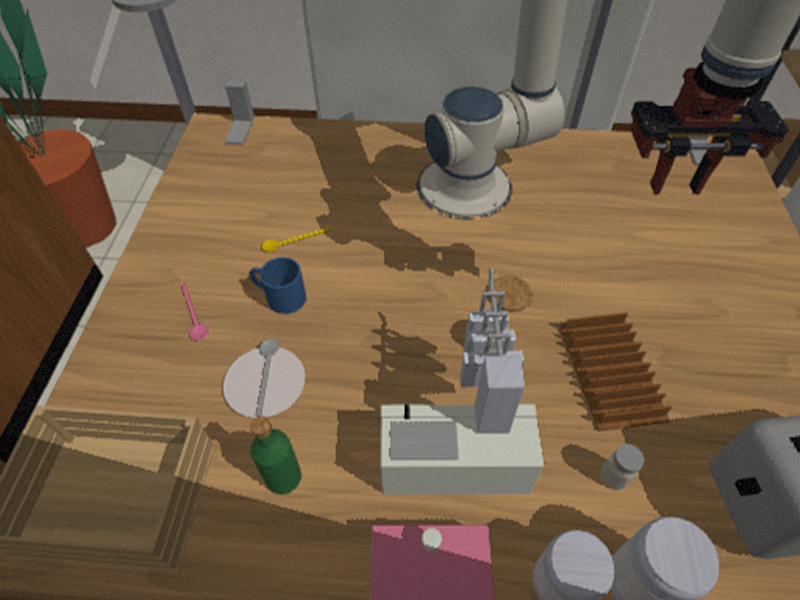

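View pics/v2.png

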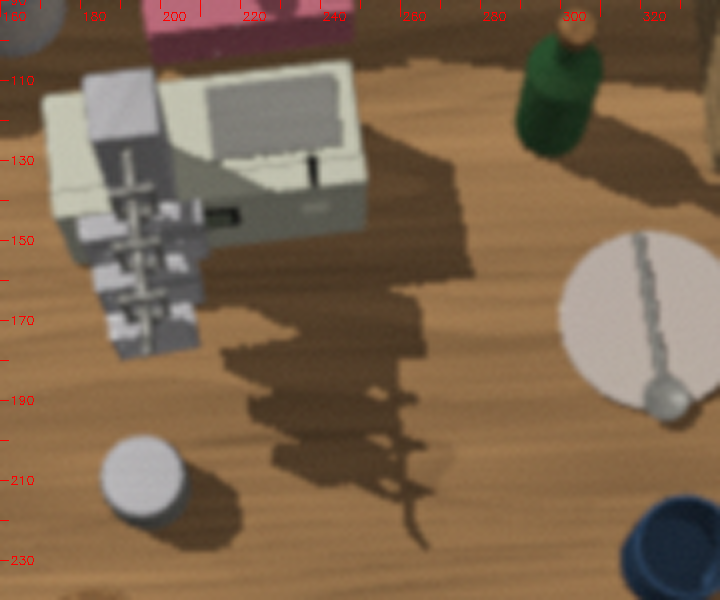

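View pics/v1.png

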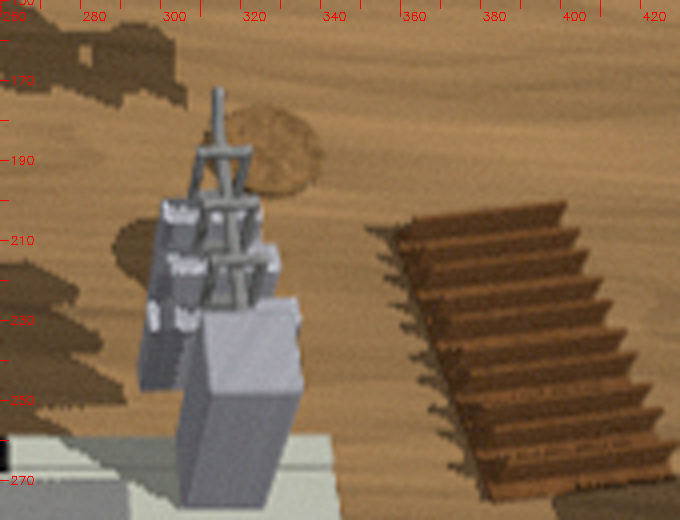

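All three loops are on the hook: scene (313,188), (315,200), (317,215). The rack is empty and the spoon is on the saucer. I let the swing settle and take a last look.

Emit:
step_arm --commands '[[[-0.1, 0, 0, 0, 0, 0, 0], [-0.1, 0, 0, 0, 0, 0, 0], [-0.1, 0, 0, 0, 0, 0, 0], [-0.1, 0, 0, 0, 0, 0, 0], [-0.1, 0, 0, 0, 0, 0, 0], [-0.1, 0, 0, 0, 0, 0, 0], [-0.1, 0, 0, 0, 0, 0, 0], [-0.1, 0, 0, 0, 0, 0, 0]]]'

```text
clock: 34.63
tcp_pos: [0.42, 0.2746, 0.3797]
tcp_rot: [[0.997, -0.0, -0.076], [0.076, -0.001, 0.997], [-0.0, -1.0, -0.001]]
wrist_force: [-0.5, 0.0, 0.5]
width: 0.0483
```

Emit:
step_arm --commands '[[[-0.1, 0, 0, 0, 0, 0, 0], [-0.1, 0, 0, 0, 0, 0, 0], [-0.1, 0, 0, 0, 0, 0, 0], [-0.1, 0, 0, 0, 0, 0, 0], [-0.1, 0, 0, 0, 0, 0, 0], [-0.1, 0, 0, 0, 0, 0, 0], [-0.1, 0, 0, 0, 0, 0, 0], [-0.1, 0, 0, 0, 0, 0, 0]]]'

```text
clock: 35.3
tcp_pos: [0.4198, 0.275, 0.3796]
tcp_rot: [[0.997, -0.0, -0.077], [0.077, -0.001, 0.997], [-0.0, -1.0, -0.001]]
wrist_force: [-0.2, -0.2, 0.1]
width: 0.0486
```

```bash
python3 - <<'E'
from h import *
im=read_camera("top");crop(im,160,90,190,150,4,"pics/w2.png")
g=lambda n,u,v,z:onz(n,u,v,z).round(3)
a=cv2.imread("pics/v2.png");b=cv2.imread("pics/w2.png")[:, :720];print("diff",(cv2.absdiff(a,b).max(2)>60).sum())
E
```

```text
diff 0
```

View pics/w2.png

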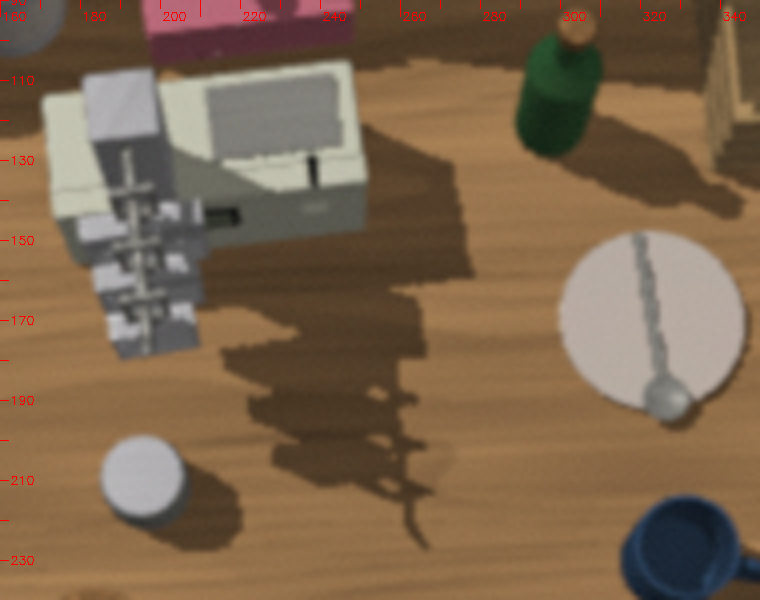

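Nothing moved between the two pictures: three pans hang in order of size, the spoon is on the saucer, and the tin, mug and bottle are in place. Handing in.

```bash
python3 - <<'E'
from rig import *
print(close_job())
E
```

```text
the job is handed in; nothing more can be done
None
```

The scale is zeroed and all three pans in the rack hang on the hook in order of size; I handed the job in at about 35 s.

- **Zeroing:** with the hook still empty, I pushed the button with the spoon's handle end. The force rose through the spring range to a hard stop at about 15 N, with the tail roughly 14 mm inside the well. The stop came about 2 mm further in than I had calculated, which is within the calibration error.
- **Spoon:** it lies across the centre of the saucer, with both ends overhanging the rim by a few millimetres because the spoon is longer than the saucer is wide.
- **Pans:** only pan_3, pan_4 and pan_5 were in the rack. I hung them in that order, about 35, 75 and 112 mm from the post, so the smallest is nearest the tip.

In the last pictures the rack was empty and all three loops were on the hook without touching each other. Two top pictures about 1.3 s apart showed no movement. The bottle, mug, tin and shaker looked unmoved, and the gripper was clear of everything. None of these last checks failed, and I saw no knock to the spoon or saucer.

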